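# Nip up the manifold's compression nut, then a quarter turn with the wrench

### The job

With the gripper's fingers, run the brass compression nut on the manifold down (clockwise from above) until it is just finger-tight, and no further. Then put the open-end wrench with the rubber grip on the nut and tighten it another quarter turn. Take the wrench off without disturbing the tightened nut, and lay it flat on the bench clear of the manifold, handling it gently and leaving the other things alone.

Things in the scene. Friction and masses are not known exactly. Their poses are not given: they have to be found in the camera images.
- manifold: Fixed aluminium block (85 x 66 mm, top 46 mm above the bench) on a base plate 160 x 120 x 6 mm. Origin on the bench under the port's upright axis, z up. On the axis stand a brass port 36 mm wide, the steel ring, the brass nut and, through it, a fixed copper tube stub 21 mm across, its end 122 mm above the bench.
- nut: Brass hexagon nut, 30 mm across flats, 22 mm tall, plus a narrower 4 mm shoulder. Origin on the axis, 13 mm above its underside, 77 mm above the bench. x is square to a pair of flats (others at 60, 120 degrees). It runs free (0.1 N m) for 0.9 to 2.1 rad clockwise, sinking 3 mm per turn, then seats: over 0.1 rad the torque rises to 0.6 N m, at which it turns on; let go, it springs back up to 0.15 rad.
- ring: Flat steel ring under the nut, 40 mm across, 4 mm thick, with a tab along its x axis. Origin on the axis at mid thickness, 62 mm above the bench. It stands still while the nut runs free and turns with the nut once that is seated, so it shows how far the nut is beyond finger-tight. The seated nut rests on it; before that the nut is up to 1 mm above.
- ring_tab (a point): Near the tip of the ring's tab, 30 mm from the axis (the tab ends 2 mm farther out, is 7 mm wide and 4 mm thick).
- wrench_grip (a point): Loose open-end wrench, 0.4 kg, 220 mm long, lying flat. This point is the middle of its black rubber sleeve (90 mm long, 22 wide, 26 tall), 13 mm above the wrench's underside, close to its centre of mass. x points along the wrench to the jaw, z up. The steel tail ends 104 mm behind this point.
- wrench_jaw (a point): Centre of the wrench's open jaw, 95 mm from the grip's middle along x, 6 mm above the underside. The head is 12 mm thick, 54 mm wide; the slot, 32 mm wide, opens to +x; its closed end is 18 mm behind this point, the prongs' flared tips 20 mm ahead. The nut is home in the jaw when this point lies on its axis.
- tin_mid (a point): Low metal tin, 60 mm across, 50 mm tall; point at mid height. To be left alone.
- elbow_mid (a point): Spare brass pipe elbow, about 60 x 60 x 32 mm; point half-way up. To be left alone.
- spanner_grip (a point): Small steel spanner, 150 mm long, too small for the nut; point at its handle. To be left alone.
Not all that is in view belongs to the job. Of the things that look like the manifold, the largest one is meant.

How it is judged:
On the way, in this order (a step that is already met when the one before it is completed fails the run):
1. the fingers have run the nut down until it seats on the ring (within about 12 degrees of seating), with the ring not yet dragged 15 degrees round (z of nut in the frame of ring below 0.0151 m and contact force between the fingers and nut above 1 N and distance of ring_tab from where it was at the start of the episode below 0.0078 m), for 0.1 s.
2. the wrench, bearing on the nut, has turned it and the ring a quarter turn (70 to 110 degrees) (distance of ring_tab from where it was at the start of the episode between 0.0344 and 0.0491 m and contact force between wrench and nut above 0.5 N and contact force between the fingers and nut below 0.5 N), for 0.1 s.
At the end, for the whole second after the job is handed in: The ring (and the seated nut) stands 70 to 110 degrees on from where the ring began, the nut is not backed off by more than about 25 degrees, and the wrench lies still and flat, right way up, on the bench, not touching the manifold, its jaw more than 85 mm from the manifold's axis (distance of ring_tab from where it was at the start of the episode between 0.0344 and 0.0491 m and z of nut in the frame of ring below 0.0152 m and height (world z) of wrench_grip below 0.022 m and angle between wrench_grip's own z axis and vertical below 0.12 rad and contact force between wrench and manifold below 0.1 N and horizontal distance between wrench_jaw and manifold above 0.085 m and linear speed of wrench below 0.02 m/s).
It fails at once if the fingers on the nut force it more than 15 degrees past finger-tight (distance of ring_tab from where it was at the start of the episode above 0.0078 m and contact force between the fingers and nut above 2 N).
It fails at once if the nut is overtightened, more than 115 degrees past finger-tight (distance of ring_tab from where it was at the start of the episode above 0.0506 m).
It fails at once if the wrench is rammed or wrenched against the manifold or the nut with more than 150 N (contact force between wrench and manifold above 150 N).
It fails at once if the tin, the elbow or the small spanner is pushed more than 30 mm from its place (distance of any of tin_mid, elbow_mid, spanner_grip from where it was at the start of the episode above 0.03 m).
It also fails if it takes over 72 s, if anything falls off the work surface, if the arm or the gripper's body presses on something with over 40 N, if the wrist force passes 120 N, or if a joint passes its speed limit or range.

### The arm

A 6-joint arm with a two-finger parallel gripper is mounted at the origin on the work surface. World frame = base frame: x ahead of the robot, y to its left, z up, the work surface at z = 0. Lengths are in m, angles in rad, forces in N, time in s.
With the tool pointing down it reaches from about 0.35 to 0.85 m from the base axis. Payload 8.1 kg.
Tool frame: the origin (TCP) lies on the front face of the gripper's body, between the roots of the fingers; the fingertips stand 73 mm ahead of it and the grasp point (between the pads) lies 54 mm ahead of it; y points along the fingers, x is the direction in which the jaws open and shut, and the axes are right-handed (so a half turn about y gives the same grasp; the last joint's range is limited). The gripper opens to 85 mm and grips with 20 to 120 N. Pads are 22 mm wide; open, the fingers measure 114 mm over their backs; the gripper's body (76 mm by 85 mm) begins 54 mm behind the grasp point. The pads swing forward as they close: fully open they stand 13 mm farther back than shut.
Start: joints at [-1.308, 0.13, 1.488, -0, 1.523, -0.085], TCP at [0.205, -0.564, 0.304] pointing down, gripper open.
Joint ranges: [-2.96, 2.96], [-0.89, 2.26], [0.02, 2.5], [-1.34, 4.48], [0, 2.73], [-2.66, 2.66]. Speed limits (rad/s): [2.39, 2.39, 2.79, 3.14, 3.14, 3.14].

### API

Orientations are given as a rotation vector (axis times angle).
In Python, from bench import r, cams gives the robot as it stands. The module is installed in compiled form; this text tells all that it offers.
- The arm moves only by the tool play_rows, never from a script. Its arguments are lists of equal length, an entry for each row: "hand": the closure in counts, from 0 (fully open) to 255 (shut); "linear": the shift along the tool's x, y, z in mm, a list of three; "angular": the turn, a rotation vector about the tool's x, y, z in rad, a list of three. In form: {"hand": [hand, ...], "linear": [[tx, ty, tz], ...], "angular": [[rx, ry, rz], ...]}. A call has 1 to 5 rows; each row is the pose to reach, as a shift and turn from the pose commanded when the call began, along the tool's axes at that moment; what a row does not reach only later rows make up. A row lasts 1/10 s, in which the tool goes at most 50 mm and 8.59 degrees, less where a joint would pass 70% of its speed; a pose out of reach is approached as far as the arm can. A call with a gripper value outside its range is refused whole. The fingers move at their own pace and stop on an object; "grip_force" is the grip in N (left out, the last holds). Time passes only in rows, so rows that repeat a pose let the fingers close. It gives the time, the measured TCP pose, the force and the opening at its end, in the units of the state.
- r.sense(): the state, without advancing time (a new reading comes with each control period).
- cams.get_image(name): name is "side" or "top" or "wrist"; returns a dict with "frame" (400x640x3 uint8, red, green, blue), "mtx" (3x3 intrinsics, pixels), "xyz" and "orientation" of the camera in the world. Camera axes: x right, y down, z forward; pixel columns grow to the right and rows downward; lengths in m; the calibration is good to about 2 mm. A picture is of the moment at which its call begins. There is no depth.
- r.hand_in(): hands the job in, once; it reports no verdict.
The state is a dict: "clock": time; "joint_positions": joint angles; "qvel": joint speeds; "joint_efforts": joint torques, N m; "ee_pos": TCP position; "tool_rot": TCP orientation; "wrist_force": force on the tool from outside, world axes, zero at the start; "moment": the same for the moment, N m; "gripper_width": finger opening in m.
Only numpy, scipy, OpenCV 4.12 (cv2) and the standard library are available. Lean on these libraries where they do the work, as an engineer would, in place of code of your own. Each camera call takes 0.05 s, during which the arm holds its last target.

## Working session

There is one attempt and no reset: what is moved stays moved. The work goes in short steps, Python scripts to look and compute and a tool call to move; the robot and the scene stay as the last step left them, time stands still between calls to the robot, and variables do not carry over. Pictures are saved under pics/ and viewed, and the job is handed in when it is done.

Besides the shell and the picture viewer there is one more tool, called after "Request:" by a JSON object that holds its "name" and its "arguments", one argument or row to a line. play_rows: Moves the arm, as the interface text tells. Its arguments: {"type":"object","properties":{"hand":{"type":"array"},"linear":{"type":"array"},"angular":{"type":"array"},"grip_force":{"type":"number"}},"required":["hand","linear","angular"]}

```bash
mkdir -p pics
python3 - <<'E'
from bench import r,cams
import cv2
print(r.sense())
for n in ["side","top","wrist"]:
    d=cams.get_image(n); cv2.imwrite(f"pics/{n}0.png",d["frame"][:,:,::-1]); print(n,d["mtx"].tolist(),d["xyz"],d["orientation"])
E
```

```text
{'clock': 0.0, 'joint_positions': array([-1.30841817e+00,  1.31146059e-01,  1.48929737e+00,  6.89293267e-06,
        1.52297729e+00, -8.53303361e-02]), 'qvel': array([-0.00144023,  0.00082518,  0.0004393 ,  0.00030754, -0.00017365,
        0.00107519]), 'joint_efforts': array([-2.75831462e-04, -5.69391882e+01, -5.00556064e+01, -2.69573111e-04,
        1.43136547e-02, -2.51803527e-05]), 'ee_pos': array([ 0.20440064, -0.56366835,  0.30284339]), 'tool_rot': array([-1.35265964,  0.95034992, -0.94803958]), 'wrist_force': array([-0.39972018,  0.22521213,  0.45002219]), 'moment': array([-0.035224  ,  0.00487387,  0.01975571]), 'gripper_width': 0.08554017361103634}
side [[456.9229851546775, 0.0, 320.76590002251595], [0.0, 456.9229851546775, 203.0735688688327], [0.0, 0.0, 1.0]] [ 0.4288002  -0.79810321  0.76371769] [-2.22488856  0.13922756 -0.08005322]
top [[440.8083621160381, 0.0, 325.8533668058381], [0.0, 440.8083621160381, 198.87814534594088], [0.0, 0.0, 1.0]] [0.4125785  0.08824757 1.227598  ] [-2.11817688  2.16084632 -0.14226158]
wrist [[305.09385706272053, 0.0, 321.2702747093652], [0.0, 305.09385706272053, 200.7189277326799], [0.0, 0.0, 1.0]] [ 0.2836168  -0.53441317  0.37220921] [ 2.33853026 -1.63877675 -0.27867424]
```

View pics/top0.png

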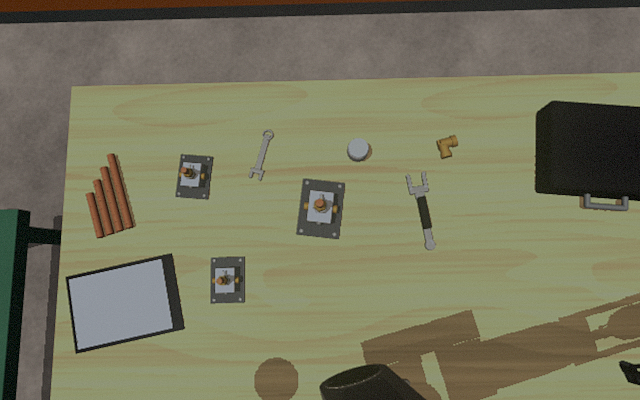

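View pics/side0.png

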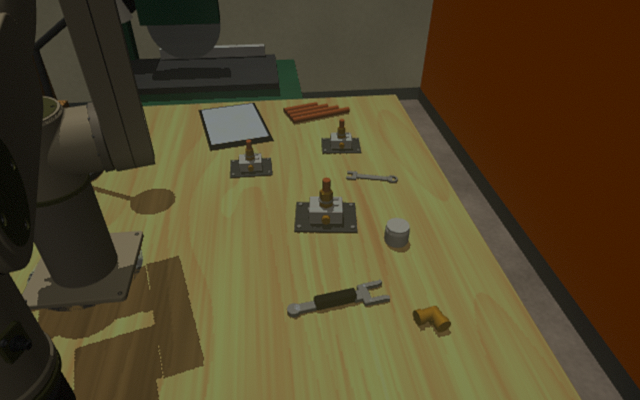

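View pics/wrist0.png

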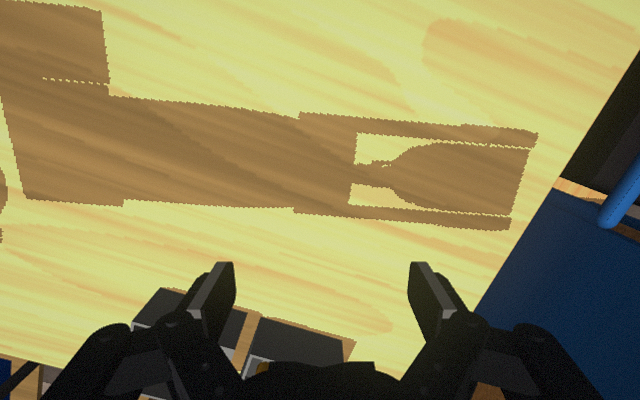

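Run:
```python
from scipy.spatial.transform import Rotation as R
import numpy as np
print(R.from_rotvec([-1.35265964,  0.95034992, -0.94803958]).as_matrix().round(3))
for o in ([-2.22488856,0.13922756,-0.08005322],[-2.11817688,2.16084632,-0.14226158],[ 2.33853026,-1.63877675,-0.27867424]): print(R.from_rotvec(o).as_matrix().round(3))
```

```text
[[ 0.341 -0.     0.94 ]
 [-0.94   0.002  0.341]
 [-0.002 -1.     0.   ]]
[[ 0.992 -0.072  0.107]
 [-0.129 -0.607  0.784]
 [ 0.008 -0.792 -0.611]]
[[-0.019 -0.989  0.145]
 [-1.     0.021  0.012]
 [-0.015 -0.145 -0.989]]
[[ 0.341 -0.888 -0.309]
 [-0.94  -0.323 -0.11 ]
 [-0.002  0.328 -0.945]]
```

```bash
cat > h.py <<'E'
import numpy as np, cv2
from scipy.spatial.transform import Rotation as R
from bench import r,cams
def cam(n,save=None):
    d=cams.get_image(n); d=dict(d)
    if save: cv2.imwrite(f"pics/{save}.png",d["frame"][:,:,::-1])
    return d
def ray(d,u,v):
    k=np.linalg.inv(d["mtx"])@[u,v,1]; return R.from_rotvec(d["orientation"]).apply(k)
def onz(d,u,v,z):
    w=ray(d,u,v); c=np.array(d["xyz"]); return c+w*(z-c[2])/w[2]
def proj(d,p):
    q=d["mtx"]@R.from_rotvec(d["orientation"]).inv().apply(np.array(p)-d["xyz"]); return q[:2]/q[2]
def crop(d,u0,v0,u1,v1,s,name):
    im=cv2.resize(d["frame"][v0:v1,u0:u1,::-1],None,fx=s,fy=s,interpolation=cv2.INTER_CUBIC); cv2.imwrite(f"pics/{name}.png",im)
E
python3 - <<'E'
from h import *
t=cam("top"); s=cam("side")
crop(t,280,160,460,260,4.4,"t_c"); crop(s,270,160,410,320,3.7,"s_c")
print("tube",onz(t,320,199,.122)); print("jaw",onz(t,418,183,.006),"grip",onz(t,424,213,.02),"tail",onz(t,430,245,.006))
print(onz(t,358,150,.05),onz(t,447,146,.03),onz(t,262,155,.005))
E
```

```text
tube [0.57514077 0.11608239 0.122     ]
jaw [ 0.6318079  -0.15692261  0.006     ] grip [ 0.54526747 -0.16642846  0.02      ] tail [ 0.45803207 -0.18129933  0.006     ]
[0.71931324 0.01138658 0.05      ] [ 0.73034437 -0.23772718  0.03      ] [0.72259638 0.28226534 0.005     ]
```

View pics/t_c.png

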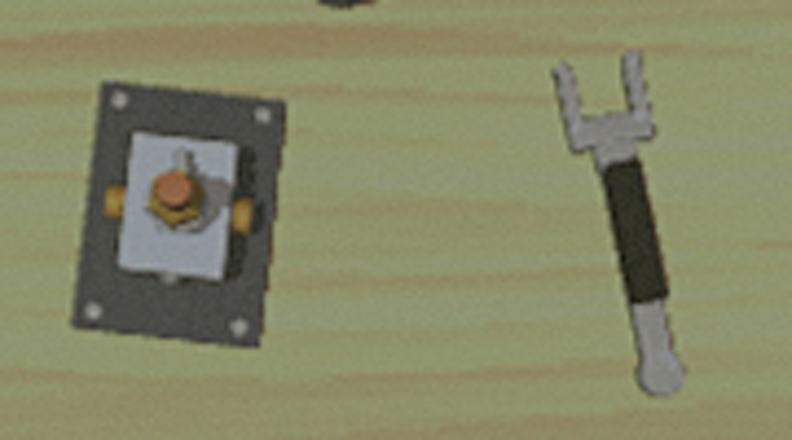

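View pics/s_c.png

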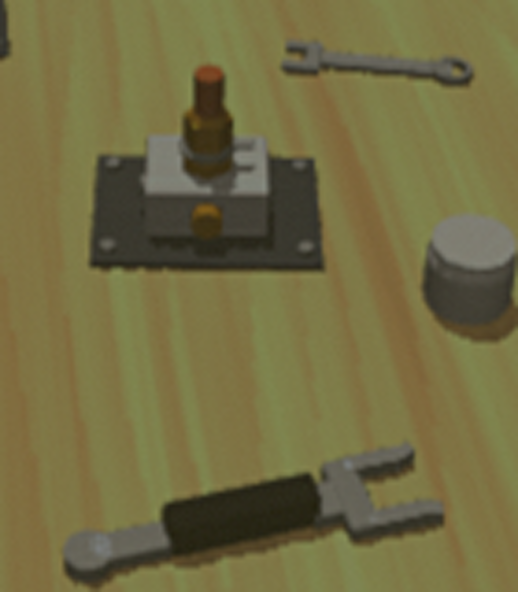

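```bash
cat >> h.py <<'E'
def Rd(psi):
    x=np.array([np.cos(psi),np.sin(psi),0]);y=np.array([0,0,-1.]);return np.stack([x,y,np.cross(x,y)],1)
def mv(p,psi,p0=None,psi0=None):
    s=r.sense()
    R0=R.from_rotvec(s["tool_rot"]).as_matrix() if psi0 is None else Rd(psi0)
    q=s["ee_pos"] if p0 is None else np.array(p0)
    L=R0.T@(np.array(p)-q)*1000; A=R.from_matrix(R0.T@Rd(psi)).as_rotvec()
    print("lin",L.round(1).tolist(),"ang",A.round(3).tolist())
def st():
    s=r.sense(); M=R.from_rotvec(s["tool_rot"]).as_matrix()
    print("t",round(s["clock"],2),"p",s["ee_pos"].round(4),"psi",round(np.arctan2(M[1,0],M[0,0]),4),"down",M[:,1].round(3),"F",s["wrist_force"].round(1),"M",s["moment"].round(2),"j",s["joint_positions"].round(2),"w",round(s["gripper_width"],4))
E
python3 - <<'E'
from h import *
t=cam("top")
f=lambda a,b:(280+a/4.4,160+b/4.4)
print(onz(t,*f(174,190),.122))
c=[onz(t,*f(*q),.006) for q in [(102,85),(286,100),(260,347),(72,325)]]
print(np.mean(c,0)); print([np.round(x,3) for x in c])
tip=[onz(t,*f(*q),.012) for q in [(562,68),(632,57)]]; print("tips",tip)
tail=onz(t,*f(660,375),.01); print("tail",tail)
mv([.568,.115,.26],1.5)
E
```

```text
[0.5644644 0.1174149 0.122    ]
[0.5655045  0.11691725 0.006     ]
[array([0.649, 0.166, 0.006]), array([0.637, 0.048, 0.006]), array([0.48 , 0.068, 0.006]), array([0.496, 0.186, 0.006])]
tips [array([ 0.65281189, -0.12808485,  0.012     ]), array([ 0.65897383, -0.17286988,  0.012     ])]
tail [ 0.45726381 -0.18038382  0.01      ]
lin [-514.4, 43.9, 573.1] ang [-0.001, -2.723, -0.0]
```

Request:
{"name": "play_rows", "arguments": {
  "hand": [0, 0, 0, 0, 0],
  "linear": [
    [-514, 44, 573],
    [-514, 44, 573],
    [-514, 44, 573],
    [-514, 44, 573],
    [-514, 44, 573]
  ],
  "angular": [
    [0, -2.72, 0],
    [0, -2.72, 0],
    [0, -2.72, 0],
    [0, -2.72, 0],
    [0, -2.72, 0]
  ]
}}

```text
clock: 0.8
ee_pos: [0.3229, -0.3423, 0.2895]
tool_rot: [-1.54, 0.366, -0.367]
wrist_force: [0.7, 0.4, 0.1]
gripper_width: 0.0852
```

Run:
```python
from h import *
st();mv([.565,.117,.26],1.5)
```

```text
t 0.8 p [ 0.3229 -0.3423  0.2895] psi -0.4674 down [ 0. -0. -1.] F [0.7 0.4 0.1] M [ 0.05 -0.05 -0.03] j [-0.92 -0.22  1.85  0.    1.51 -0.46] w 0.0852
lin [9.2, 29.5, 519.2] ang [0.0, -1.967, 0.0]
```

Request:
{"name": "play_rows", "arguments": {
  "hand": [0, 0, 0, 0, 0],
  "linear": [
    [9, 30, 515],
    [9, 30, 515],
    [9, 30, 515],
    [9, 30, 515],
    [9, 30, 515]
  ],
  "angular": [
    [0, -1.95, 0],
    [0, -1.95, 0],
    [0, -1.95, 0],
    [0, -1.95, 0],
    [0, -1.95, 0]
  ]
}}

```text
clock: 1.3
ee_pos: [0.4405, -0.122, 0.2753]
tool_rot: [-1.56, -0.223, 0.221]
wrist_force: [0.7, -0.8, -0.1]
gripper_width: 0.0851
```

Run:
```python
from h import *
st();mv([.565,.117,.26],1.5)
```

```text
t 1.3 p [ 0.4405 -0.122   0.2753] psi 0.283 down [ 0.001 -0.    -1.   ] F [ 0.7 -0.8 -0.1] M [-0.01 -0.06  0.02] j [-0.38 -0.25  1.91 -0.    1.49 -0.67] w 0.0851
lin [186.3, 15.4, 194.7] ang [0.001, -1.217, 0.0]
```

Request:
{"name": "play_rows", "arguments": {
  "hand": [0, 0, 0, 0, 0],
  "linear": [
    [186, 15, 195],
    [186, 15, 195],
    [186, 15, 195],
    [186, 15, 195],
    [186, 15, 195]
  ],
  "angular": [
    [0, -1.2, 0],
    [0, -1.2, 0],
    [0, -1.2, 0],
    [0, -1.2, 0],
    [0, -1.2, 0]
  ]
}}

```text
clock: 1.8
ee_pos: [0.5569, 0.0991, 0.2612]
tool_rot: [-1.417, -0.805, 0.805]
wrist_force: [1.4, -0.9, -0.3]
gripper_width: 0.0852
```

Run:
```python
from h import *
st();mv([.565,.117,.26],1.5)
```

```text
t 1.8 p [0.5569 0.0991 0.2612] psi 1.0335 down [ 0.001 -0.    -1.   ] F [ 1.4 -0.9 -0.3] M [-0.06 -0.03 -0.08] j [ 0.09  0.06  1.64 -0.    1.44 -0.95] w 0.0852
lin [19.5, 1.2, 2.2] ang [0.001, -0.467, 0.0]
```

Request:
{"name": "play_rows", "arguments": {
  "hand": [0, 0, 0, 0, 0],
  "linear": [
    [12, 1, 0],
    [12, 1, 0],
    [12, 1, 0],
    [12, 1, 0],
    [12, 1, 0]
  ],
  "angular": [
    [0, -0.42, 0],
    [0, -0.42, 0],
    [0, -0.42, 0],
    [0, -0.42, 0],
    [0, -0.42, 0]
  ]
}}

```text
clock: 2.3
ee_pos: [0.5624, 0.1072, 0.2602]
tool_rot: [-1.267, -1.115, 1.115]
wrist_force: [-0.5, -0.2, -0.4]
gripper_width: 0.0856
```

Run:
```python
from h import *
st();mv([.565,.117,.26],1.5)
d=cam("wrist","w1"); crop(d,220,100,420,250,4,"w1c"); np.save("w1.npy",d,allow_pickle=True)
print(proj(d,[.565,.117,.122]),proj(d,[.565,.117,.086]))
```

```text
t 2.3 p [0.5624 0.1072 0.2602] psi 1.4433 down [-0.  0. -1.] F [-0.5 -0.2 -0.4] M [-0.01  0.06  0.02] j [ 0.1   0.08  1.62  0.    1.44 -1.34] w 0.0856
lin [10.1, 0.2, -1.3] ang [-0.0, -0.057, 0.0]
[334.35383605 219.45022351] [332.63476742 203.04356643]
```

View pics/w1.png

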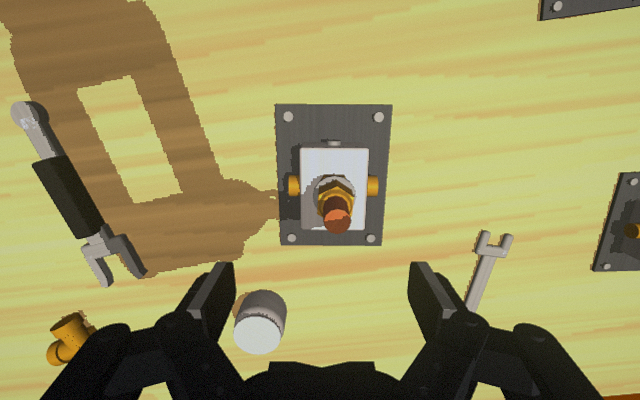

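Run:
```python
from h import *
d=np.load("w1.npy",allow_pickle=True).item(); crop(d,285,140,385,240,7,"w1d")
```

```text
(no output)
```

View pics/w1d.png

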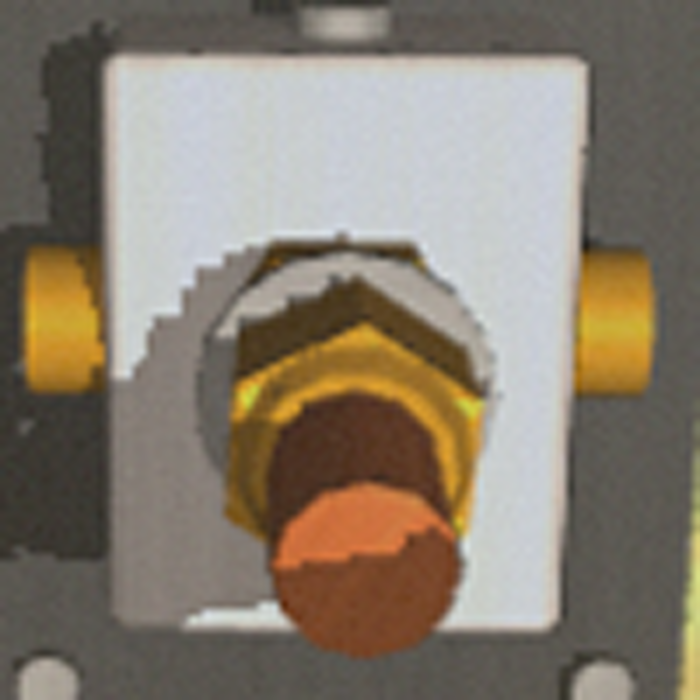

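Run:
```python
from h import *
from scipy.optimize import least_squares
d=np.load("w1.npy",allow_pickle=True).item()
f=lambda a,b:(285+a/7,140+b/7)
print("tube",onz(d,*f(367,570),.122))
V=[(365,325),(483,400),(470,535),(232,412),(228,520)]
P=np.array([onz(d,*f(*v),.0865)[:2] for v in V])
print(P)
ks=None
def res(x):
    out=[]
    for p in P:
        hv=[x[:2]+.01732*np.array([np.cos(x[2]+np.pi/6+k*np.pi/3),np.sin(x[2]+np.pi/6+k*np.pi/3)]) for k in range(6)]
        dd=[p-h for h in hv]; out+=list(min(dd,key=np.linalg.norm))
    return np.array(out)*1000
for t0 in (0,.3,.6,.9):
    s=least_squares(res,[.565,.117,t0]); print(s.x,s.cost,s.fun.round(1))
```

```text
tube [0.56685479 0.11906961 0.122     ]
[[0.55076642 0.12239129]
 [0.56187513 0.13539605]
 [0.57905779 0.13220865]
 [0.55956127 0.10534228]
 [0.57333158 0.10303915]]
[ 0.56183341  0.11810008 -0.05146022] 72.33390748529854 [ 3.5 -5.1 -0.8 -0.   1.8  6.2 -1.4  4.5 -3.  -5.6]
[0.56834231 0.11914978 0.37124954] 3.417407360339631 [-0.5  0.6 -0.2  0.1 -0.1 -0.5  2.1 -0.3 -1.3  0. ]
[0.56834231 0.11914978 0.37124957] 3.417407360339699 [-0.5  0.6 -0.2  0.1 -0.1 -0.5  2.1 -0.3 -1.3  0. ]
[0.5618334  0.11810009 0.99573497] 72.33390748649089 [ 3.5 -5.1 -0.8 -0.   1.8  6.2 -1.4  4.5 -3.  -5.6]
```

Run:
```python
from h import *
st();mv([.566,.1185,.26],1.41)
```

```text
t 2.35 p [0.5624 0.1071 0.2602] psi 1.4434 down [ 0.  0. -1.] F [-0.2 -0.3 -0.2] M [ 0.03  0.   -0.03] j [ 0.1   0.08  1.62 -0.    1.44 -1.34] w 0.0852
lin [11.8, 0.2, -2.1] ang [0.0, 0.033, 0.0]
```

Request:
{"name": "play_rows", "arguments": {
  "hand": [0, 0, 0, 0, 0],
  "linear": [
    [12, 0, -2],
    [12, 40, -2],
    [12, 80, -2],
    [12, 80, -2],
    [12, 80, -2]
  ],
  "angular": [
    [0, 0.033, 0],
    [0, 0.033, 0],
    [0, 0.033, 0],
    [0, 0.033, 0],
    [0, 0.033, 0]
  ]
}}

```text
clock: 2.85
ee_pos: [0.5654, 0.1186, 0.1802]
tool_rot: [-1.279, -1.09, 1.093]
wrist_force: [0.4, 0.6, 1.4]
gripper_width: 0.0855
```

Run:
```python
from h import *
st();mv([.566,.1185,.1385],1.41)
cam("wrist","w2"); d=cam("side"); crop(d,250,120,410,250,5,"s2c")
```

```text
t 2.85 p [0.5654 0.1186 0.1802] psi 1.4123 down [-0.002 -0.    -1.   ] F [0.4 0.6 1.4] M [-0.01 -0.04  0.01] j [ 0.12  0.16  1.68  0.    1.3  -1.29] w 0.0855
lin [-0.0, 41.7, -0.7] ang [-0.002, 0.002, -0.001]
```

View pics/w2.png

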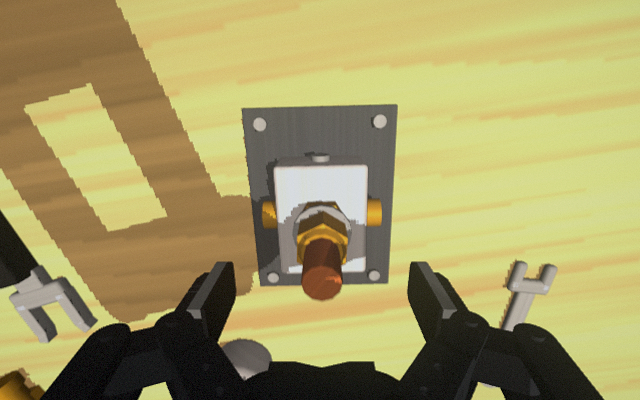

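View pics/s2c.png

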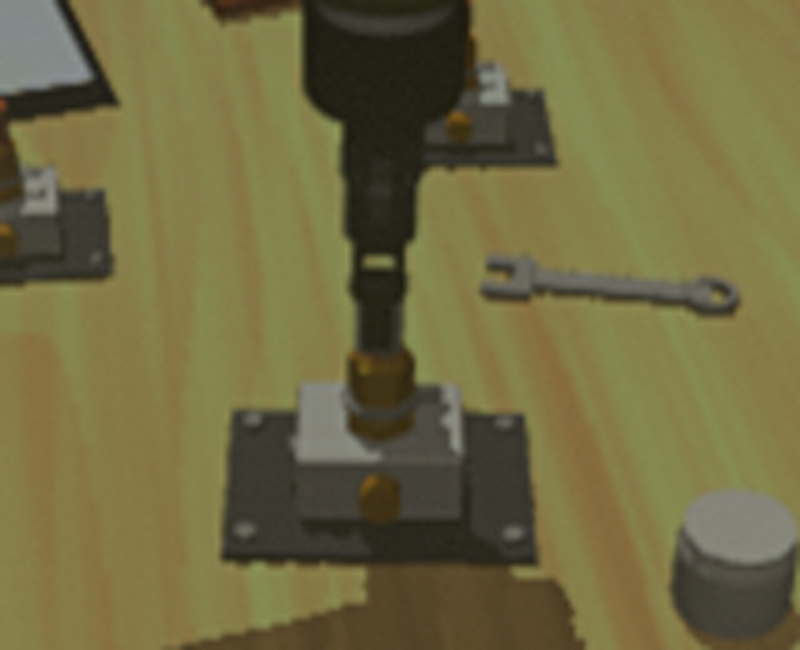

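Request:
{"name": "play_rows", "arguments": {
  "hand": [0, 0, 0],
  "linear": [
    [0, 41, -0.7],
    [0, 41, -0.7],
    [0, 41, -0.7]
  ],
  "angular": [
    [0, 0, 0],
    [0, 0, 0],
    [0, 0, 0]
  ]
}}

```text
clock: 3.25
ee_pos: [0.567, 0.1187, 0.1407]
tool_rot: [-1.28, -1.093, 1.092]
wrist_force: [0.2, 0.3, 1.0]
gripper_width: 0.0855
```

Request:
{"name": "play_rows", "arguments": {
  "hand": [255, 255, 255, 255, 255],
  "linear": [
    [0, 0, 0],
    [0, 0, 0],
    [0, 0, 0],
    [0, 0, 0],
    [0, 0, 0]
  ],
  "angular": [
    [0, 0, 0],
    [0, 0, 0],
    [0, 0, 0],
    [0, 0, 0],
    [0, 0, 0]
  ],
  "grip_force": 30
}}

```text
clock: 3.75
ee_pos: [0.5672, 0.1184, 0.1403]
tool_rot: [-1.281, -1.094, 1.093]
wrist_force: [-0.8, -3.2, 5.7]
gripper_width: 0.0294
```

Run:
```python
from h import *
st()
cam("wrist","w3"); d=cam("side"); crop(d,250,120,410,250,5,"s3c")
```

```text
t 3.75 p [0.5672 0.1184 0.1403] psi 1.4139 down [ 0.001 -0.001 -1.   ] F [-0.8 -3.2  5.7] M [-0.49  0.19  0.01] j [ 0.12  0.21  1.71 -0.    1.22 -1.3 ] w 0.0294
```

View pics/w3.png

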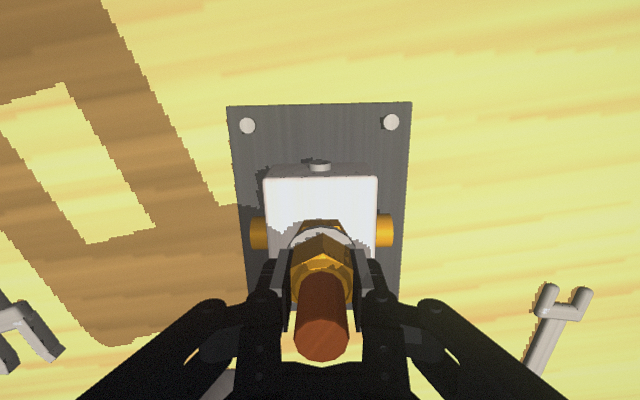

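View pics/s3c.png

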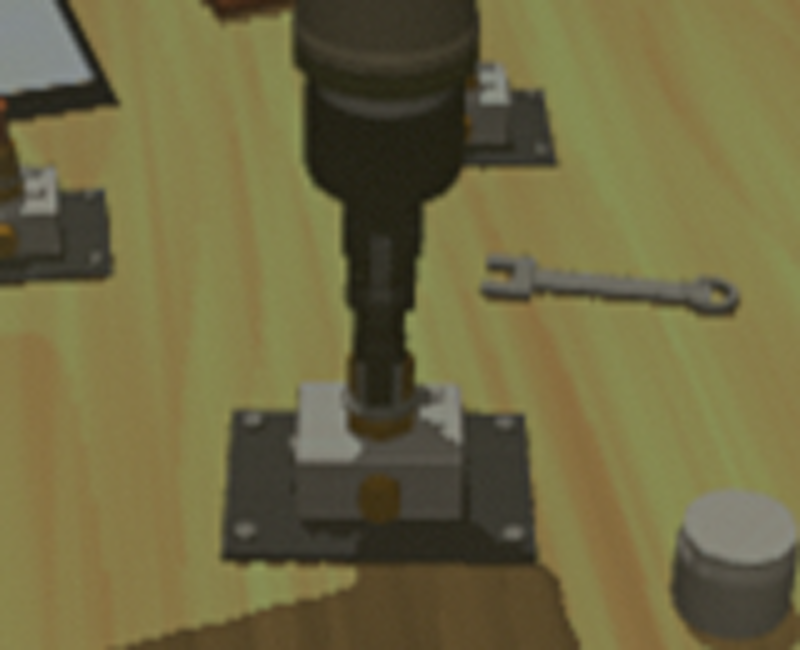

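Request:
{"name": "play_rows", "arguments": {
  "hand": [255, 255, 255, 255, 255],
  "linear": [
    [0, 0, 0],
    [0, 0, 0],
    [0, 0, 0],
    [0, 0, 0],
    [0, 0, 0]
  ],
  "angular": [
    [0, 0.14, 0],
    [0, 0.28, 0],
    [0, 0.42, 0],
    [0, 0.56, 0],
    [0, 0.7, 0]
  ],
  "grip_force": 45
}}

```text
clock: 4.35
ee_pos: [0.5673, 0.1187, 0.1402]
tool_rot: [-1.499, -0.555, 0.553]
wrist_force: [1.4, -1.6, 3.3]
gripper_width: 0.0288
```

Run:
```python
from h import *
st()
```

```text
t 4.35 p [0.5673 0.1187 0.1402] psi 0.7083 down [ 0.002 -0.    -1.   ] F [ 1.4 -1.6  3.3] M [-0.09 -0.14  0.1 ] j [ 0.12  0.21  1.71 -0.    1.22 -0.59] w 0.0288
```

Request:
{"name": "play_rows", "arguments": {
  "hand": [255, 255, 255],
  "linear": [
    [0, 0, 0],
    [0, 0, 0],
    [0, 0, 0]
  ],
  "angular": [
    [0, 0.08, 0],
    [0, 0.16, 0],
    [0, 0.2, 0]
  ]
}}

```text
clock: 4.65
ee_pos: [0.5674, 0.1188, 0.1401]
tool_rot: [-1.534, -0.402, 0.399]
wrist_force: [0.9, 0.8, 2.2]
gripper_width: 0.029
```

Run:
```python
from h import *
st()
```

```text
t 4.65 p [0.5674 0.1188 0.1401] psi 0.511 down [ 0.002  0.    -1.   ] F [0.9 0.8 2.2] M [-0.02 -0.23  0.03] j [ 0.12  0.21  1.71 -0.    1.22 -0.39] w 0.029
```

Request:
{"name": "play_rows", "arguments": {
  "hand": [255, 255],
  "linear": [
    [0, 0, 0],
    [0, 0, 0]
  ],
  "angular": [
    [0, 0.05, 0],
    [0, 0.1, 0]
  ]
}}

```text
clock: 4.85
ee_pos: [0.5674, 0.1188, 0.14]
tool_rot: [-1.547, -0.325, 0.322]
wrist_force: [1.0, -0.2, 1.6]
gripper_width: 0.0292
```

Run:
```python
from h import *
st()
```

```text
t 4.85 p [0.5674 0.1188 0.14  ] psi 0.412 down [ 0.002  0.    -1.   ] F [ 1.  -0.2  1.6] M [-0.09 -0.25  0.11] j [ 0.12  0.21  1.71 -0.    1.22 -0.29] w 0.0292
```

Request:
{"name": "play_rows", "arguments": {
  "hand": [255, 255],
  "linear": [
    [0, 0, 0],
    [0, 0, 0]
  ],
  "angular": [
    [0, 0.05, 0],
    [0, 0.1, 0]
  ]
}}

```text
clock: 5.05
ee_pos: [0.5675, 0.1188, 0.1401]
tool_rot: [-1.557, -0.247, 0.243]
wrist_force: [1.0, 0.2, -0.2]
gripper_width: 0.0292
```

Run:
```python
from h import *
st()
```

```text
t 5.05 p [0.5675 0.1188 0.1401] psi 0.3121 down [ 0.002  0.    -1.   ] F [ 1.   0.2 -0.2] M [ 0.03 -0.41  0.11] j [ 0.12  0.21  1.71 -0.    1.22 -0.19] w 0.0292
```

Request:
{"name": "play_rows", "arguments": {
  "hand": [255, 255],
  "linear": [
    [0, 0, 0],
    [0, 0, 0]
  ],
  "angular": [
    [0, 0.05, 0],
    [0, 0.1, 0]
  ]
}}

```text
clock: 5.25
ee_pos: [0.5675, 0.1189, 0.14]
tool_rot: [-1.564, -0.168, 0.165]
wrist_force: [3.4, -0.7, 0.2]
gripper_width: 0.0289
```

Run:
```python
from h import *
st()
```

```text
t 5.25 p [0.5675 0.1189 0.14  ] psi 0.212 down [ 0.002  0.    -1.   ] F [ 3.4 -0.7  0.2] M [ 0.05 -0.45  0.08] j [ 0.12  0.21  1.71 -0.    1.22 -0.09] w 0.0289
```

Request:
{"name": "play_rows", "arguments": {
  "hand": [255, 255],
  "linear": [
    [0, 0, 0],
    [0, 0, 0]
  ],
  "angular": [
    [0, 0.05, 0],
    [0, 0.1, 0]
  ]
}}

```text
clock: 5.45
ee_pos: [0.5676, 0.1189, 0.14]
tool_rot: [-1.569, -0.09, 0.086]
wrist_force: [3.8, 0.2, 0.0]
gripper_width: 0.0292
```

Run:
```python
from h import *
st()
```

```text
t 5.45 p [0.5676 0.1189 0.14  ] psi 0.112 down [ 0.002  0.    -1.   ] F [3.8 0.2 0. ] M [-0.02 -0.48  0.12] j [0.12 0.21 1.71 0.   1.22 0.01] w 0.0292
```

Request:
{"name": "play_rows", "arguments": {
  "hand": [255, 255],
  "linear": [
    [0, 0, 0],
    [0, 0, 0]
  ],
  "angular": [
    [0, 0.05, 0],
    [0, 0.1, 0]
  ]
}}

```text
clock: 5.65
ee_pos: [0.5676, 0.1189, 0.14]
tool_rot: [-1.571, -0.011, 0.007]
wrist_force: [3.9, 0.6, -0.7]
gripper_width: 0.029
```

Run:
```python
from h import *
st()
```

```text
t 5.65 p [0.5676 0.1189 0.14  ] psi 0.012 down [ 0.003  0.    -1.   ] F [ 3.9  0.6 -0.7] M [ 0.06 -0.62  0.09] j [ 0.12  0.21  1.71 -0.    1.22  0.11] w 0.029
```

Request:
{"name": "play_rows", "arguments": {
  "hand": [255, 255],
  "linear": [
    [0, 0, 0],
    [0, 0, 0]
  ],
  "angular": [
    [0, 0.05, 0],
    [0, 0.1, 0]
  ]
}}

```text
clock: 5.85
ee_pos: [0.5677, 0.1189, 0.14]
tool_rot: [-1.569, 0.067, -0.071]
wrist_force: [3.7, 1.0, -1.1]
gripper_width: 0.0292
```

Run:
```python
from h import *
st()
```

```text
t 5.85 p [0.5677 0.1189 0.14  ] psi -0.0877 down [ 0.003  0.    -1.   ] F [ 3.7  1.  -1.1] M [ 0.03 -0.65  0.45] j [ 0.12  0.21  1.71 -0.    1.22  0.21] w 0.0292
```

Request:
{"name": "play_rows", "arguments": {
  "hand": [255, 255, 255],
  "linear": [
    [0, 0, 0],
    [0, 0, 0],
    [0, 0, 0]
  ],
  "angular": [
    [0, 0.04, 0],
    [0, 0.04, 0],
    [0, 0.04, 0]
  ]
}}

```text
clock: 6.15
ee_pos: [0.5677, 0.1189, 0.14]
tool_rot: [-1.568, 0.095, -0.1]
wrist_force: [4.9, 0.4, -0.4]
gripper_width: 0.029
```

Run:
```python
from h import *
st()
cam("wrist","w4"); d=cam("side"); crop(d,250,120,410,250,5,"s4c")
```

```text
t 6.15 p [0.5677 0.1189 0.14  ] psi -0.1242 down [ 0.003  0.    -1.   ] F [ 4.9  0.4 -0.4] M [ 0.07 -0.82  0.56] j [ 0.12  0.21  1.71 -0.    1.22  0.24] w 0.029
```

View pics/w4.png

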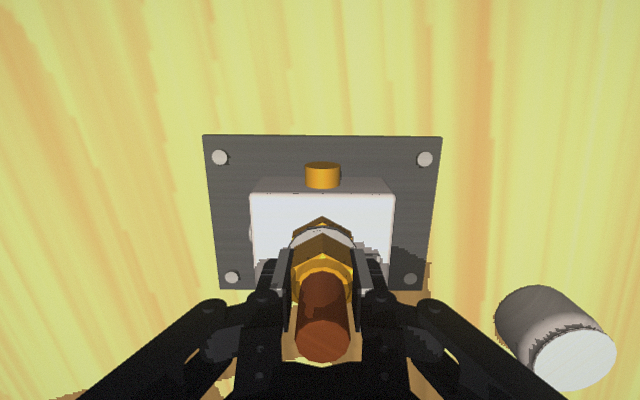

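View pics/s4c.png

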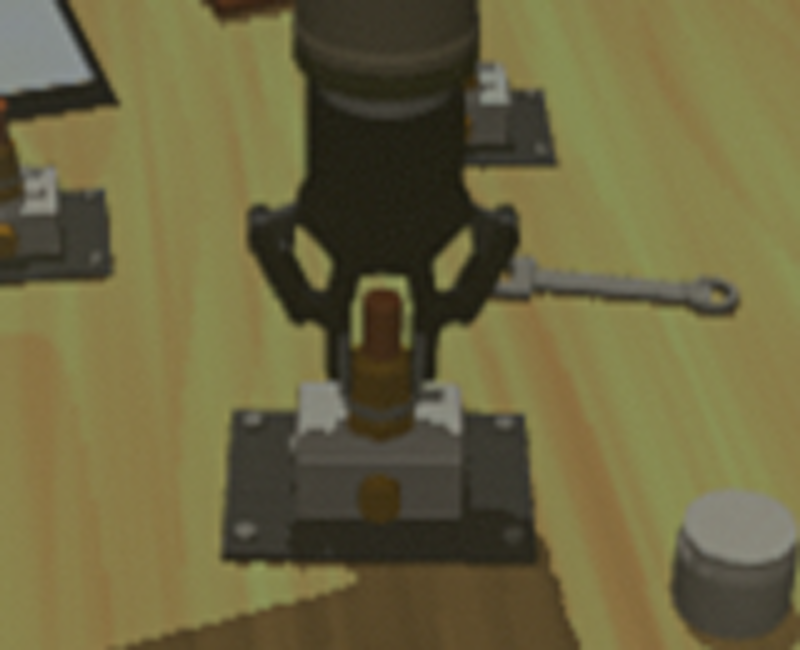

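Request:
{"name": "play_rows", "arguments": {
  "hand": [0, 0, 0, 0, 0],
  "linear": [
    [0, 0, 0],
    [0, 0, 0],
    [0, 0, 0],
    [0, -45, 0],
    [0, -95, 0]
  ],
  "angular": [
    [0, 0, 0],
    [0, 0, 0],
    [0, 0, 0],
    [0, 0, 0],
    [0, 0, 0]
  ]
}}

```text
clock: 6.75
ee_pos: [0.5645, 0.1185, 0.2322]
tool_rot: [-1.57, 0.104, -0.093]
wrist_force: [1.5, 0.5, 0.2]
gripper_width: 0.0852
```

Run:
```python
from h import *
st()
d=cam("side"); crop(d,250,120,410,250,5,"s5c"); d=cam("wrist","w5");np.save("w5.npy",d,allow_pickle=True); crop(d,260,140,380,260,6,"w5c")
```

```text
t 6.75 p [0.5645 0.1185 0.2322] psi -0.1258 down [-0.007 -0.001 -1.   ] F [1.5 0.5 0.2] M [ 0.   -0.06 -0.04] j [ 0.12  0.12  1.63 -0.    1.4   0.24] w 0.0852
```

View pics/w5.png

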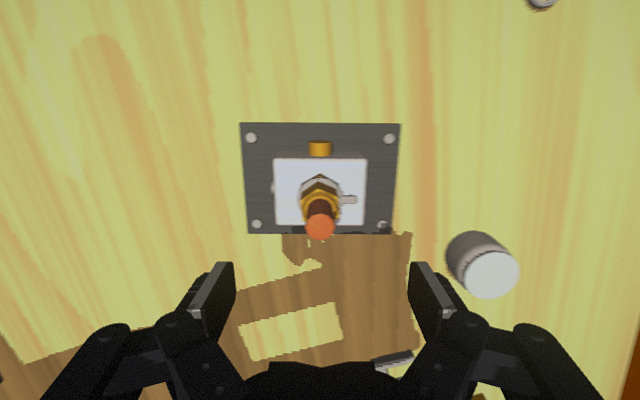

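View pics/s5c.png

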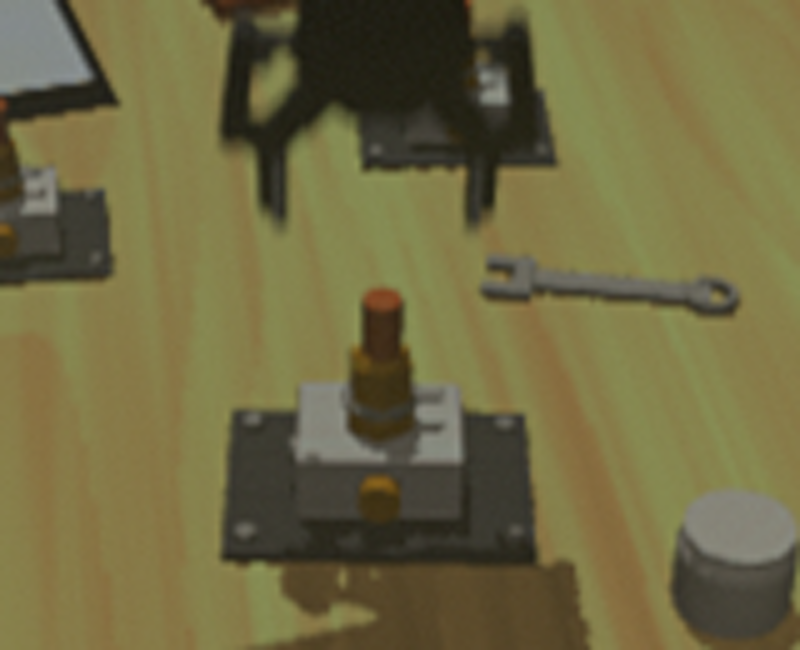

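View pics/w5c.png

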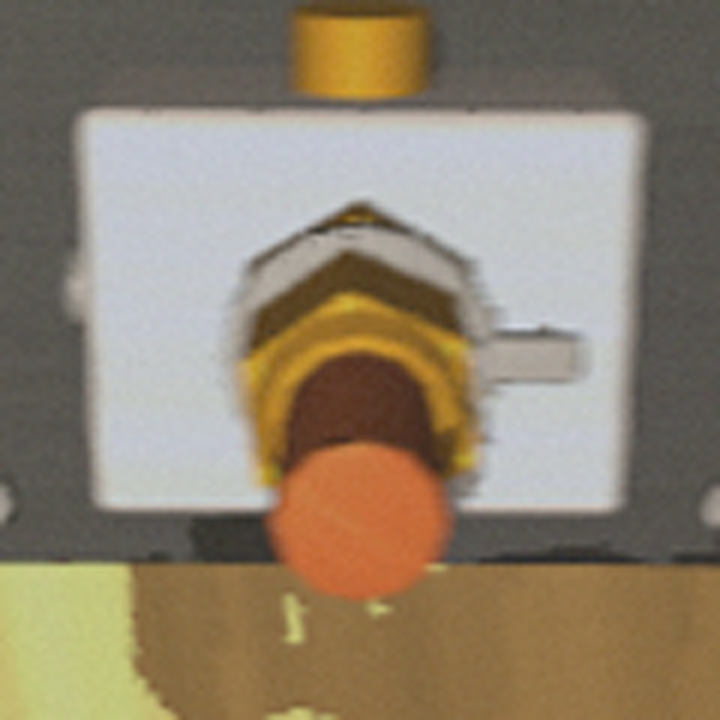

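Run:
```python
from h import *
from scipy.optimize import least_squares
d=np.load("w5.npy",allow_pickle=True).item()
f=lambda a,b:(260+a/6,140+b/6)
print("tube",onz(d,*f(362,520),.122))
a=onz(d,*f(493,357),.064); b=onz(d,*f(578,357),.064); print("tab",a,b,np.arctan2(*(b-a)[1::-1]))
V=[(348,295),(468,345),(475,460),(243,360),(265,485)]
P=np.array([onz(d,*f(*v),.086)[:2] for v in V])
def res(x):
    out=[]
    for p in P:
        hv=[x[:2]+.01732*np.array([np.cos(x[2]+np.pi/6+k*np.pi/3),np.sin(x[2]+np.pi/6+k*np.pi/3)]) for k in range(6)]
        dd=[p-h for h in hv]; out+=list(min(dd,key=np.linalg.norm))
    return np.array(out)*1000
s=least_squares(res,[.567,.119,-.1]); print(s.x,s.cost,s.fun.round(1))
# tab of initial top image
t=cam("top")
g=lambda a,b:(280+a/4.4,160+b/4.4)
for ax in ([.567,.119],[.565,.1175]):
    b0=onz(t,*g(183,155),.064); print("tab0",b0,np.arctan2(b0[1]-ax[1],b0[0]-ax[0]), np.hypot(b0[1]-ax[1],b0[0]-ax[0]))
```

```text
tube [0.56905421 0.1190977  0.122     ]
tab [0.58813163 0.11656409 0.064     ] [0.60031441 0.1149908  0.064     ] -0.12842988971929722
[ 0.56924324  0.11843285 -0.02365565] 1.2909742878219694 [-0.2 -0.6 -0.2 -0.4 -0.6  0.6  0.2  0.6  0.9 -0.1]
tab0 [0.59376597 0.11311883 0.064     ] -0.21628866453371123 0.027404474547676323
tab0 [0.59376597 0.11311883 0.064     ] -0.15114246249446214 0.029097690345437563
```

Run:
```python
from h import *
st()
t=cam("top")
g=lambda a,b:(280+a/4.4,160+b/4.4)
a=onz(t,*g(620,165),.026);b=onz(t,*g(650,299),.026);print(a,b,(a+b)/2,np.arctan2(*(a-b)[1::-1]),np.linalg.norm(a-b))
mv([.543,-.164,.25],-1.42)
```

```text
t 6.9 p [0.569  0.119  0.2393] psi -0.1258 down [ 0.008  0.001 -1.   ] F [-0.3  0.3 -0.7] M [-0.04  0.02  0.02] j [0.12 0.11 1.63 0.   1.39 0.24] w 0.0855
[ 0.58759427 -0.15888764  0.026     ] [ 0.50351777 -0.17317561  0.026     ] [ 0.54555602 -0.16603162  0.026     ] 0.16833187506882719 0.08528190610362943
lin [11.1, -13.9, -283.7] ang [-0.003, 1.294, 0.003]
```

Request:
{"name": "play_rows", "arguments": {
  "hand": [0, 0, 0, 0, 0],
  "linear": [
    [11, -14, -284],
    [11, -14, -284],
    [11, -14, -284],
    [11, -14, -284],
    [11, -14, -284]
  ],
  "angular": [
    [0, 1.28, 0],
    [0, 1.28, 0],
    [0, 1.28, 0],
    [0, 1.28, 0],
    [0, 1.28, 0]
  ]
}}

```text
clock: 7.45
ee_pos: [0.5433, -0.1314, 0.2444]
tool_rot: [-1.459, 0.691, -0.686]
wrist_force: [0.4, -0.4, -0.6]
gripper_width: 0.0854
```

Run:
```python
from h import *
st()
mv([.543,-.164,.25],-1.41)
```

```text
t 7.45 p [ 0.5433 -0.1314  0.2444] psi -0.8817 down [-0.003  0.001 -1.   ] F [ 0.4 -0.4 -0.6] M [-0.01 -0.02 -0.02] j [-0.33  0.06  1.67  0.    1.41  0.55] w 0.0854
lin [24.9, -5.6, -21.0] ang [0.002, 0.528, -0.002]
```

Request:
{"name": "play_rows", "arguments": {
  "hand": [0, 0, 0, 0, 0],
  "linear": [
    [25, -6, -21],
    [25, -6, -21],
    [25, -6, -21],
    [25, -6, -21],
    [25, -6, -21]
  ],
  "angular": [
    [0, 0.52, 0],
    [0, 0.52, 0],
    [0, 0.52, 0],
    [0, 0.52, 0],
    [0, 0.52, 0]
  ]
}}

```text
clock: 7.95
ee_pos: [0.5437, -0.1625, 0.2503]
tool_rot: [-1.287, 1.084, -1.078]
wrist_force: [-0.5, -0.6, -1.1]
gripper_width: 0.0852
```

Run:
```python
from h import *
st()
d=cam("wrist","w6");np.save("w6.npy",d,allow_pickle=True)
```

```text
t 7.95 p [ 0.5437 -0.1625  0.2503] psi -1.3973 down [-0.003  0.001 -1.   ] F [-0.5 -0.6 -1.1] M [ 0.01 -0.    0.05] j [-0.38  0.08  1.64  0.    1.42  1.02] w 0.0852
```

View pics/w6.png

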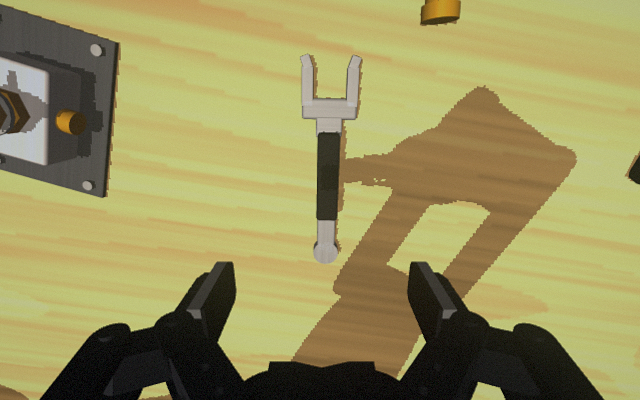

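Run:
```python
from h import *
d=np.load("w6.npy",allow_pickle=True).item()
crop(d,270,40,390,280,2.4,"w6c")
a=onz(d,329,133,.026);b=onz(d,327,220,.026);m=(a+b)/2
print("sleeve",a,b,m,np.linalg.norm(a-b),np.arctan2(*(a-b)[1::-1]))
t1=onz(d,307,56,.012);t2=onz(d,355,57,.012);tm=(t1+t2)/2;tl=onz(d,325,262,.010)
print(t1,t2,np.linalg.norm(t1-t2),tm,tl,np.linalg.norm(tm-tl),np.arctan2(*(tm-tl)[1::-1]))
```

```text
sleeve [ 0.59350259 -0.16012634  0.026     ] [ 0.50548566 -0.17421725  0.026     ] [ 0.54949412 -0.1671718   0.026     ] 0.08913771703631797 0.1587460930741493
[ 0.65656238 -0.12835527  0.012     ] [ 0.66333104 -0.17178844  0.012     ] 0.0439574192614045 [ 0.65994671 -0.15007185  0.012     ] [ 0.44668448 -0.18282136  0.01      ] 0.21577142764644583 0.1523741836289495
```

View pics/w6c.png

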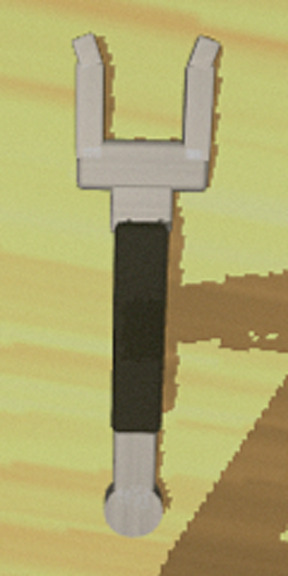

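Run:
```python
from h import *
mv([.549,-.167,.12],-1.416)
```

```text
lin [5.7, 130.6, 4.6] ang [0.003, 0.022, -0.002]
```

Request:
{"name": "play_rows", "arguments": {
  "hand": [0, 0, 0, 0, 0],
  "linear": [
    [5.5, 45, 4.5],
    [5.5, 90, 4.5],
    [5.5, 130, 4.5],
    [5.5, 130, 4.5],
    [5.5, 130, 4.5]
  ],
  "angular": [
    [0.003, 0.02, -0.002],
    [0.003, 0.02, -0.002],
    [0.003, 0.02, -0.002],
    [0.003, 0.02, -0.002],
    [0.003, 0.02, -0.002]
  ]
}}

```text
clock: 8.5
ee_pos: [0.5494, -0.1668, 0.122]
tool_rot: [-1.279, 1.093, -1.094]
wrist_force: [0.1, 0.2, 1.1]
gripper_width: 0.0856
```

Run:
```python
from h import *
st();mv([.549,-.167,.078],-1.416)
cam("wrist","w7")
```

```text
t 8.5 p [ 0.5494 -0.1668  0.122 ] psi -1.4144 down [ 0.001 -0.    -1.   ] F [0.1 0.2 1.1] M [ 0.05 -0.04 -0.04] j [-0.38  0.22  1.73 -0.    1.19  1.03] w 0.0856
lin [0.1, 44.0, -0.4] ang [-0.001, 0.002, 0.0]
```

View pics/w7.png

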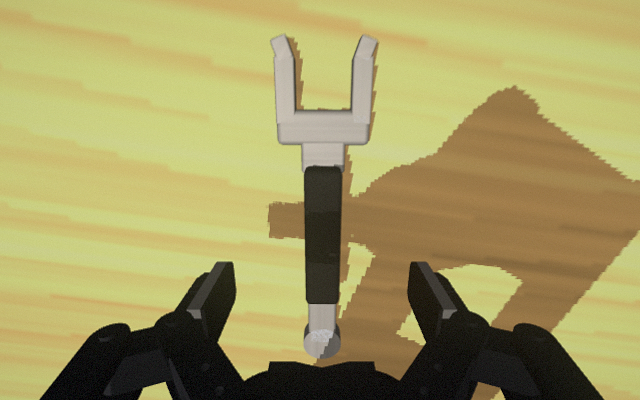

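Request:
{"name": "play_rows", "arguments": {
  "hand": [0, 0, 0, 200, 255],
  "linear": [
    [0, 22, 0],
    [0, 44, 0],
    [0, 44, 0],
    [0, 44, 0],
    [0, 44, 0]
  ],
  "angular": [
    [0, 0, 0],
    [0, 0, 0],
    [0, 0, 0],
    [0, 0, 0],
    [0, 0, 0]
  ],
  "grip_force": 45
}}

```text
clock: 9.05
ee_pos: [0.5519, -0.168, 0.0813]
tool_rot: [-1.276, 1.088, -1.1]
wrist_force: [0.5, -0.3, -0.1]
gripper_width: 0.0589
```

Request:
{"name": "play_rows", "arguments": {
  "hand": [255, 255, 255, 255],
  "linear": [
    [0, 0, 0],
    [0, 0, 0],
    [0, 0, 0],
    [0, 0, 0]
  ],
  "angular": [
    [0, 0, 0],
    [0, 0, 0],
    [0, 0, 0],
    [0, 0, 0]
  ],
  "grip_force": 60
}}

```text
clock: 9.45
ee_pos: [0.5511, -0.1676, 0.0798]
tool_rot: [-1.277, 1.09, -1.099]
wrist_force: [-1.0, -0.0, 5.9]
gripper_width: 0.0206
```

Run:
```python
from h import *
st()
cam("wrist","w8")
```

```text
t 9.45 p [ 0.5511 -0.1676  0.0798] psi -1.416 down [ 0.005 -0.002 -1.   ] F [-1.  -0.   5.9] M [0.07 0.14 0.02] j [-0.38  0.28  1.75 -0.    1.11  1.03] w 0.0206
```

View pics/w8.png

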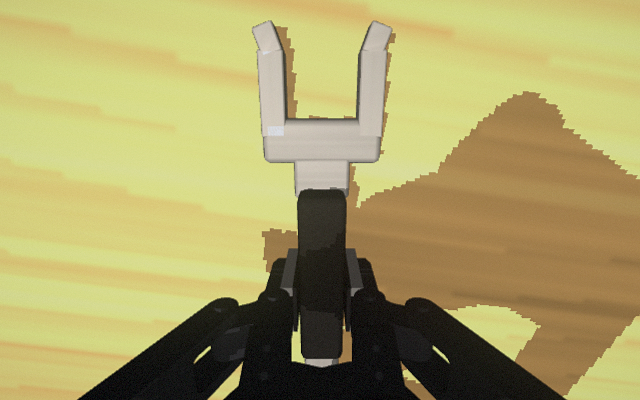

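Run:
```python
from h import *
d=cam("wrist")
s=r.sense(); M=R.from_rotvec(s["tool_rot"]).as_matrix()
for n,uv in dict(tipL=(263,23),tipR=(379,23),ceL=(288,119),ceR=(358,119),pL=(287,60),pR=(358,60)).items():
    p=onz(d,*uv,.012); print(n,((p-s["ee_pos"])@M*1000).round(1))
mv([s["ee_pos"][0],s["ee_pos"][1],.18],-1.416)
```

```text
tipL [-23.7  68.2 111.2]
tipR [ 22.3  68.3 111.2]
ceL [-15.1  68.   74.3]
ceR [15.4 68.1 74.3]
pL [-14.7  68.1  97.8]
pR [14.5 68.2 97.8]
lin [0.3, -100.3, 0.5] ang [-0.005, 0.0, 0.003]
```

Request:
{"name": "play_rows", "arguments": {
  "hand": [255, 255, 255, 255],
  "linear": [
    [0, -15, 0],
    [0, -45, 0],
    [0, -70, 0],
    [0, -70, 0]
  ],
  "angular": [
    [0, 0, 0],
    [0, 0, 0],
    [0, 0, 0],
    [-0.003, 0, 0.002]
  ]
}}

```text
clock: 9.95
ee_pos: [0.5523, -0.1681, 0.1533]
tool_rot: [-1.276, 1.088, -1.1]
wrist_force: [1.2, 0.3, -2.9]
gripper_width: 0.0207
```

Run:
```python
from h import *
st()
mv([.5649,-.0242,.149],-0.024)
```

```text
t 9.95 p [ 0.5523 -0.1681  0.1533] psi -1.4159 down [ 0.007 -0.003 -1.   ] F [ 1.2  0.3 -2.9] M [-0.03 -0.08 -0.03] j [-0.38  0.19  1.71  0.    1.24  1.03] w 0.0207
lin [-140.3, 4.0, 34.6] ang [-0.003, -1.392, 0.007]
```

Request:
{"name": "play_rows", "arguments": {
  "hand": [255, 255, 255, 255, 255],
  "linear": [
    [-28, 3, 7],
    [-56, 3, 14],
    [-84, 3, 21],
    [-112, 3, 28],
    [-140, 3, 35]
  ],
  "angular": [
    [0, -0.14, 0],
    [0, -0.28, 0],
    [0, -0.42, 0],
    [0, -0.56, 0],
    [0, -0.7, 0]
  ]
}}

```text
clock: 10.45
ee_pos: [0.562, -0.0223, 0.1439]
tool_rot: [-1.499, 0.558, -0.554]
wrist_force: [-0.7, -0.3, -4.3]
gripper_width: 0.0209
```

Run:
```python
from h import *
st()
mv([.5649,-.0242,.149],-0.024)
```

```text
t 10.45 p [ 0.562  -0.0223  0.1439] psi -0.7104 down [-0.003  0.    -1.   ] F [-0.7 -0.3 -4.3] M [ 0.04 -0.03  0.05] j [-0.13  0.17  1.75  0.    1.23  0.58] w 0.0209
lin [3.4, -5.2, 0.4] ang [0.001, -0.686, -0.003]
```

Request:
{"name": "play_rows", "arguments": {
  "hand": [255, 255, 255, 255, 255],
  "linear": [
    [3, -4, 0],
    [3, -4, 0],
    [3, -4, 0],
    [3, -4, 0],
    [3, -4, 0]
  ],
  "angular": [
    [0, -0.15, 0],
    [0, -0.3, 0],
    [0, -0.45, 0],
    [0, -0.6, 0],
    [0, -0.686, 0]
  ]
}}

```text
clock: 10.95
ee_pos: [0.5643, -0.0253, 0.1478]
tool_rot: [-1.57, 0.021, -0.017]
wrist_force: [-0.0, 0.7, -3.0]
gripper_width: 0.0207
```

Request:
{"name": "play_rows", "arguments": {
  "hand": [255, 255],
  "linear": [
    [0, 0, 0],
    [0, 0, 0]
  ],
  "angular": [
    [0, 0, 0],
    [0, 0, 0]
  ]
}}

```text
clock: 11.15
ee_pos: [0.5646, -0.0254, 0.1484]
tool_rot: [-1.57, 0.027, -0.024]
wrist_force: [0.3, 0.2, -3.4]
gripper_width: 0.0208
```

Run:
```python
from h import *
st()
mv([.5649,-.0242,.149],-0.024)
d=cam("wrist","w9");np.save("w9.npy",d,allow_pickle=True);s=cam("side");crop(s,250,150,410,280,5,"s9c")
```

```text
t 11.15 p [ 0.5646 -0.0254  0.1484] psi -0.0328 down [-0.002  0.    -1.   ] F [ 0.3  0.2 -3.4] M [0.04 0.06 0.04] j [-0.14  0.17  1.74  0.    1.24 -0.1 ] w 0.0208
lin [0.2, -0.6, 1.2] ang [-0.0, -0.009, -0.002]
```

View pics/w9.png

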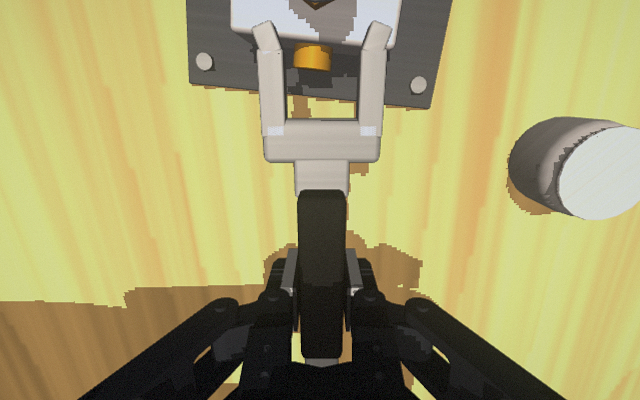

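View pics/s9c.png

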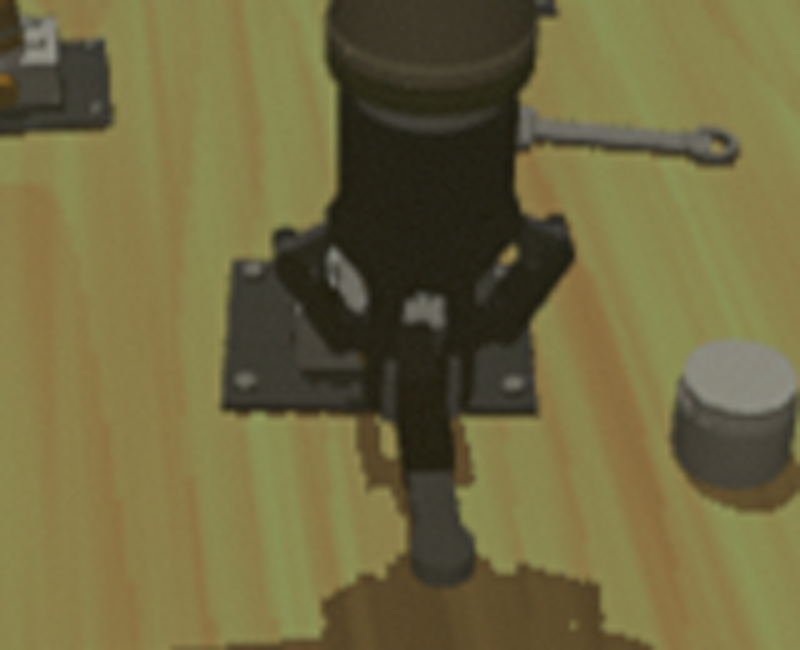

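Request:
{"name": "play_rows", "arguments": {
  "hand": [255, 255, 255, 255],
  "linear": [
    [0.2, -0.6, 1.2],
    [0.4, -0.6, 9],
    [0.6, -0.6, 17],
    [0.8, -0.6, 24]
  ],
  "angular": [
    [0, -0.009, -0.002],
    [0, -0.009, -0.002],
    [0, -0.009, -0.002],
    [0, -0.009, -0.002]
  ]
}}

```text
clock: 11.65
ee_pos: [0.5669, -0.0005, 0.1502]
tool_rot: [-1.571, 0.015, -0.018]
wrist_force: [-0.1, 0.7, -2.9]
gripper_width: 0.0206
```

Run:
```python
from h import *
st()
mv([.5661,.0258,.149],-0.024)
d=cam("wrist","w10");np.save("w10.npy",d,allow_pickle=True)
```

```text
t 11.65 p [ 5.669e-01 -5.000e-04  1.502e-01] psi -0.021 down [ 0.002  0.    -1.   ] F [-0.1  0.7 -2.9] M [0.03 0.07 0.02] j [-0.09  0.17  1.74  0.    1.23 -0.07] w 0.0206
lin [-1.3, 1.2, 26.3] ang [-0.0, 0.003, 0.002]
```

View pics/w10.png

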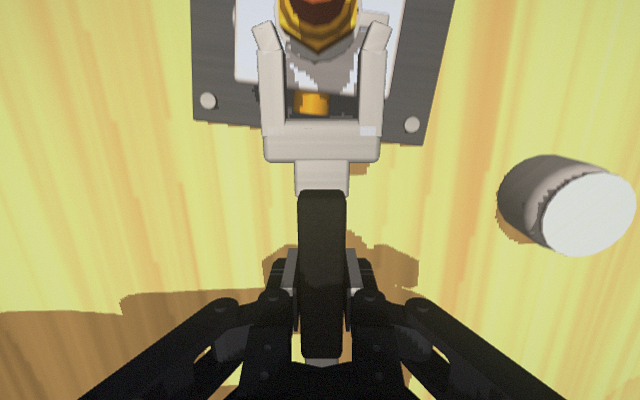

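Request:
{"name": "play_rows", "arguments": {
  "hand": [255, 255, 255, 255, 255],
  "linear": [
    [-1.5, 1, 0],
    [-1.5, 1, 4],
    [-1.5, 1, 8],
    [-1.5, 1, 12],
    [-1.5, 1, 14]
  ],
  "angular": [
    [0, 0, 0],
    [0, 0, 0],
    [0, 0, 0],
    [0, 0, 0],
    [0, 0, 0]
  ]
}}

```text
clock: 12.2
ee_pos: [0.5657, 0.0129, 0.1491]
tool_rot: [-1.571, 0.015, -0.018]
wrist_force: [-1.1, 0.2, -3.0]
gripper_width: 0.0204
```

Run:
```python
from h import *
st()
mv([.5661,.0258,.149],-0.024)
d=cam("wrist","w11")
```

```text
t 12.2 p [0.5657 0.0129 0.1491] psi -0.0209 down [ 0.002  0.    -1.   ] F [-1.1  0.2 -3. ] M [0.01 0.01 0.01] j [-0.07  0.17  1.74  0.    1.23 -0.05] w 0.0204
lin [0.2, 0.1, 12.9] ang [-0.0, 0.003, 0.002]
```

View pics/w11.png

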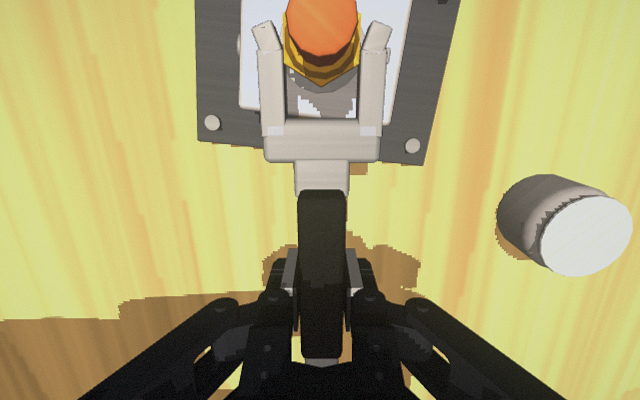

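Run:
```python
from h import *
d=cam("wrist")
s=r.sense(); M=R.from_rotvec(s["tool_rot"]).as_matrix()
for n,uv,z in [("vert",(322,85),.086),("ce",(322,119),.081),("nl",(284,60),.086),("nr",(361,60),.086)]:
    p=onz(d,*uv,z); print(n,p,((p-s["ee_pos"])@M*1000).round(1))
```

```text
vert [0.56738531 0.10203496 0.086     ] [-0.3 63.2 89.2]
ce [0.56713498 0.08830672 0.081     ] [-0.2 68.2 75.5]
nl [0.55252657 0.11159916 0.086     ] [-15.3  63.1  98.5]
nr [0.583012   0.11097911 0.086     ] [15.2 63.2 98.5]
```

Request:
{"name": "play_rows", "arguments": {
  "hand": [255, 255, 255, 255, 255],
  "linear": [
    [0, 0, 4],
    [0, 0, 8],
    [0, 0, 11],
    [0, 0, 12.7],
    [0, 0, 12.7]
  ],
  "angular": [
    [0, 0, 0],
    [0, 0, 0],
    [0, 0, 0],
    [0, 0, 0],
    [0, 0, 0]
  ]
}}

```text
clock: 12.8
ee_pos: [0.5659, 0.0255, 0.1491]
tool_rot: [-1.571, 0.015, -0.018]
wrist_force: [0.2, -0.1, -3.7]
gripper_width: 0.0205
```

Run:
```python
from h import *
st()
mv([.5661,.0258,.149],-0.024)
d=cam("wrist","w12")
```

```text
t 12.8 p [0.5659 0.0255 0.1491] psi -0.0206 down [ 0.002  0.    -1.   ] F [ 0.2 -0.1 -3.7] M [ 0.06 -0.01  0.01] j [-0.05  0.17  1.74  0.    1.23 -0.02] w 0.0205
lin [0.2, 0.1, 0.3] ang [-0.0, 0.003, 0.002]
```

View pics/w12.png

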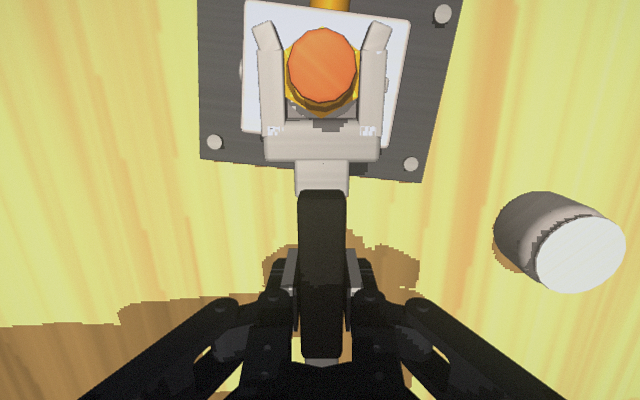

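Request:
{"name": "play_rows", "arguments": {
  "hand": [255, 255, 255, 255, 255],
  "linear": [
    [-4.7, 0, 0.1],
    [-9.3, 0, 0.5],
    [-13.9, 0, 1.05],
    [-18.5, 0, 1.9],
    [-18.5, 0, 1.9]
  ],
  "angular": [
    [0, 0.05, 0],
    [0, 0.1, 0],
    [0, 0.15, 0],
    [0, 0.2, 0],
    [0, 0.2, 0]
  ]
}}

```text
clock: 13.35
ee_pos: [0.5472, 0.0274, 0.1491]
tool_rot: [-1.564, 0.172, -0.176]
wrist_force: [0.9, -0.5, -3.2]
gripper_width: 0.0203
```

Run:
```python
from h import *
st()
s=r.sense();M=R.from_rotvec(s["tool_rot"]).as_matrix();print("C",s["ee_pos"]+.0933*M[:,2])
d=cam("wrist","w13")
```

```text
t 13.35 p [0.5472 0.0274 0.1491] psi -0.2218 down [ 0.002 -0.    -1.   ] F [ 0.9 -0.5 -3.2] M [-0.09 -0.07  0.05] j [-0.04  0.12  1.79 -0.    1.23  0.18] w 0.0203
C [0.5677525  0.11842026 0.14910478]
```

View pics/w13.png

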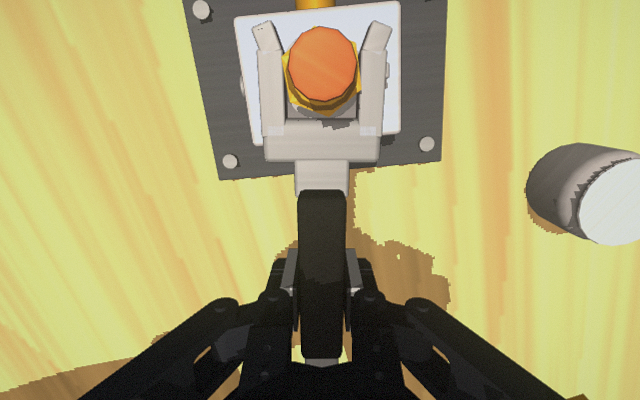

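Request:
{"name": "play_rows", "arguments": {
  "hand": [255, 255, 255, 255, 255],
  "linear": [
    [-7.5, 0, 0.3],
    [-14.9, 0, 1.2],
    [-22.2, 0, 2.7],
    [-27.6, 0, 4.2],
    [-27.6, 0, 4.2]
  ],
  "angular": [
    [0, 0.08, 0],
    [0, 0.16, 0],
    [0, 0.24, 0],
    [0, 0.3, 0],
    [0, 0.3, 0]
  ]
}}

```text
clock: 13.9
ee_pos: [0.5217, 0.0377, 0.1493]
tool_rot: [-1.531, 0.405, -0.41]
wrist_force: [3.5, -0.2, -4.9]
gripper_width: 0.0207
```

Run:
```python
from h import *
st()
s=r.sense();M=R.from_rotvec(s["tool_rot"]).as_matrix();print("C",s["ee_pos"]+.0933*M[:,2])
d=cam("wrist","w14")
```

```text
t 13.9 p [0.5217 0.0377 0.1493] psi -0.5202 down [ 0.003 -0.    -1.   ] F [ 3.5 -0.2 -4.9] M [-0.11 -0.38  0.24] j [-0.03  0.05  1.86 -0.    1.22  0.49] w 0.0207
C [0.56811534 0.1187004  0.14942214]
```

View pics/w14.png

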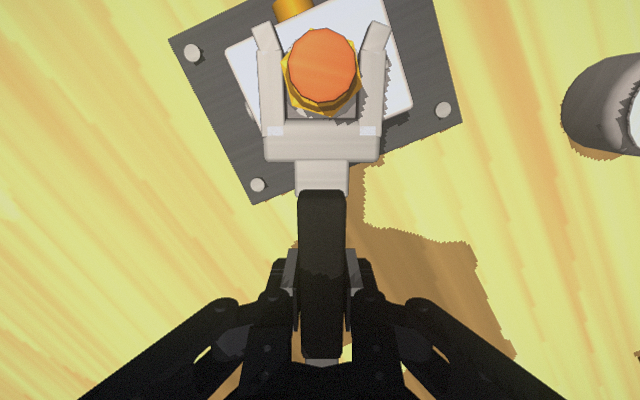

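Request:
{"name": "play_rows", "arguments": {
  "hand": [255, 255, 255, 255, 255],
  "linear": [
    [-7.5, 0, 0.3],
    [-14.9, 0, 1.2],
    [-22.2, 0, 2.7],
    [-29.3, 0, 4.7],
    [-36.3, 0, 7.4]
  ],
  "angular": [
    [0, 0.08, 0],
    [0, 0.16, 0],
    [0, 0.24, 0],
    [0, 0.32, 0],
    [0, 0.4, 0]
  ]
}}

```text
clock: 14.45
ee_pos: [0.4941, 0.0619, 0.1492]
tool_rot: [-1.448, 0.716, -0.721]
wrist_force: [2.9, -1.3, -4.3]
gripper_width: 0.0208
```

Run:
```python
from h import *
st()
s=r.sense();M=R.from_rotvec(s["tool_rot"]).as_matrix();print("C",s["ee_pos"]+.0933*M[:,2])
```

```text
t 14.45 p [0.4941 0.0619 0.1492] psi -0.9213 down [ 0.003 -0.001 -1.   ] F [ 2.9 -1.3 -4.3] M [-0.24 -0.4   0.38] j [ 0.02 -0.01  1.93 -0.    1.22  0.94] w 0.0208
C [0.56837833 0.11829885 0.14936453]
```

Request:
{"name": "play_rows", "arguments": {
  "hand": [255, 255, 255, 255, 255],
  "linear": [
    [-7.5, 0, 0.3],
    [-14.9, 0, 1.2],
    [-22.2, 0, 2.7],
    [-29.3, 0, 4.7],
    [-36.3, 0, 7.4]
  ],
  "angular": [
    [0, 0.08, 0],
    [0, 0.16, 0],
    [0, 0.24, 0],
    [0, 0.32, 0],
    [0, 0.4, 0]
  ]
}}

```text
clock: 14.95
ee_pos: [0.4779, 0.0952, 0.1491]
tool_rot: [-1.316, 1.021, -1.026]
wrist_force: [2.8, -2.9, -4.4]
gripper_width: 0.0206
```

Run:
```python
from h import *
st()
s=r.sense();M=R.from_rotvec(s["tool_rot"]).as_matrix();print("C",s["ee_pos"]+.0933*M[:,2])
cam("wrist","w15");d=cam("side");crop(d,250,120,410,250,5,"s15c")
```

```text
t 14.95 p [0.4779 0.0952 0.1491] psi -1.3213 down [ 0.002 -0.001 -1.   ] F [ 2.8 -2.9 -4.4] M [-0.45 -0.36  0.4 ] j [ 0.09 -0.04  1.96 -0.    1.22  1.41] w 0.0206
C [0.56835552 0.11819114 0.14929511]
```

View pics/w15.png

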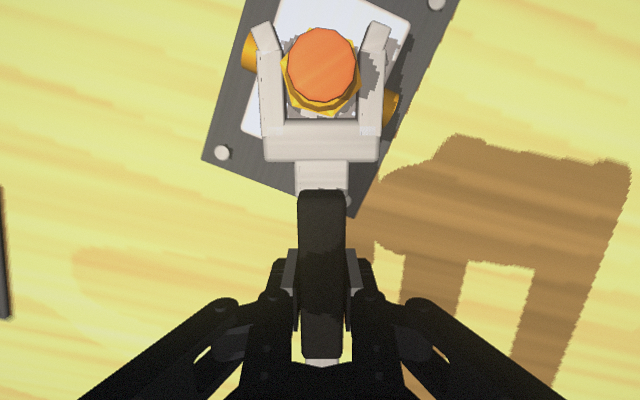

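View pics/s15c.png

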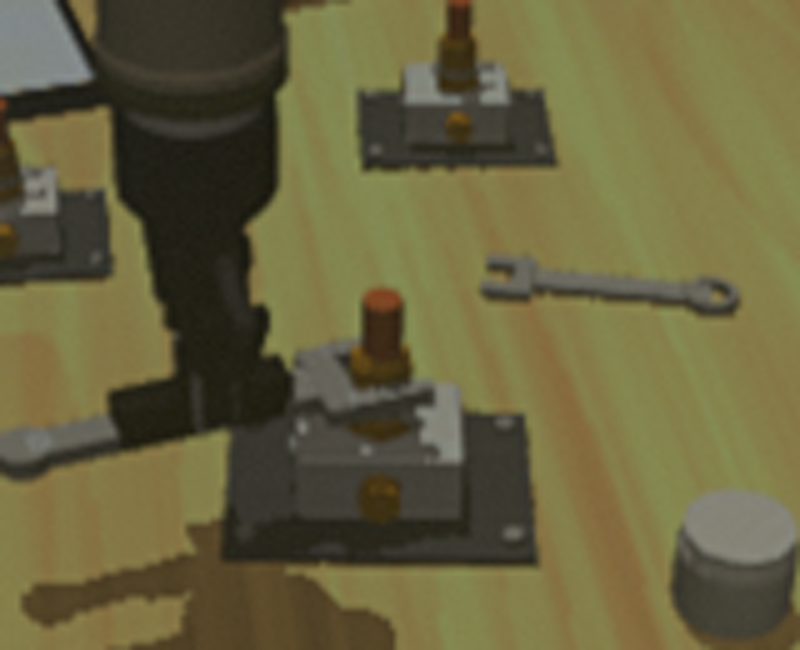

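Request:
{"name": "play_rows", "arguments": {
  "hand": [255, 255, 255, 255, 255],
  "linear": [
    [-7.5, 0, 0.3],
    [-14.9, 0, 1.2],
    [-22.2, 0, 2.7],
    [-29.3, 0, 4.7],
    [-35.4, 0, 7]
  ],
  "angular": [
    [0, 0.08, 0],
    [0, 0.16, 0],
    [0, 0.24, 0],
    [0, 0.32, 0],
    [0, 0.39, 0]
  ]
}}

```text
clock: 15.55
ee_pos: [0.4759, 0.131, 0.1489]
tool_rot: [-1.14, 1.309, -1.313]
wrist_force: [1.8, -3.8, -2.3]
gripper_width: 0.0209
```

Run:
```python
from h import *
st()
s=r.sense();M=R.from_rotvec(s["tool_rot"]).as_matrix();print("C",s["ee_pos"]+.0933*M[:,2])
d=cam("wrist","w16");crop(d,230,0,410,150,4,"w16c");d=cam("side");np.save("s16.npy",d,allow_pickle=True);crop(d,290,170,370,240,9,"s16c")
```

```text
t 15.55 p [0.4759 0.131  0.1489] psi -1.7097 down [ 0.002 -0.001 -1.   ] F [ 1.8 -3.8 -2.3] M [-0.65 -0.24  0.22] j [ 0.17 -0.02  1.94 -0.    1.22  1.88] w 0.0209
C [0.56830473 0.1180768  0.14913093]
```

View pics/w16c.png

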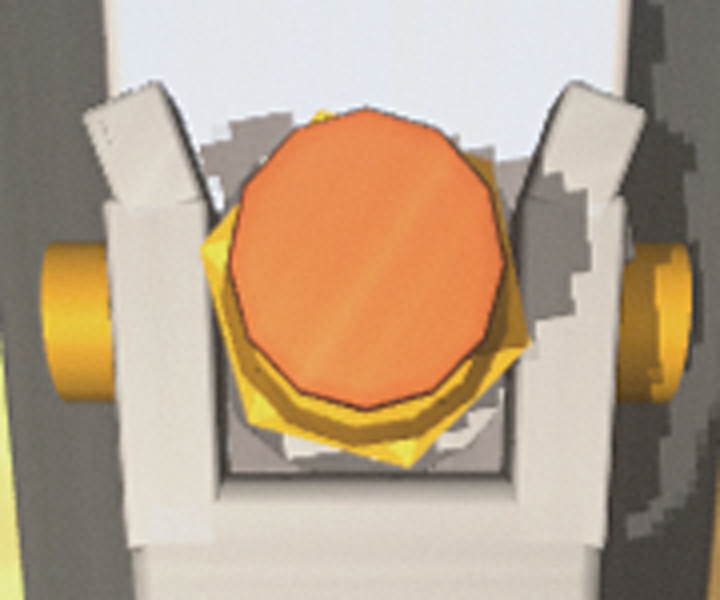

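View pics/s16c.png

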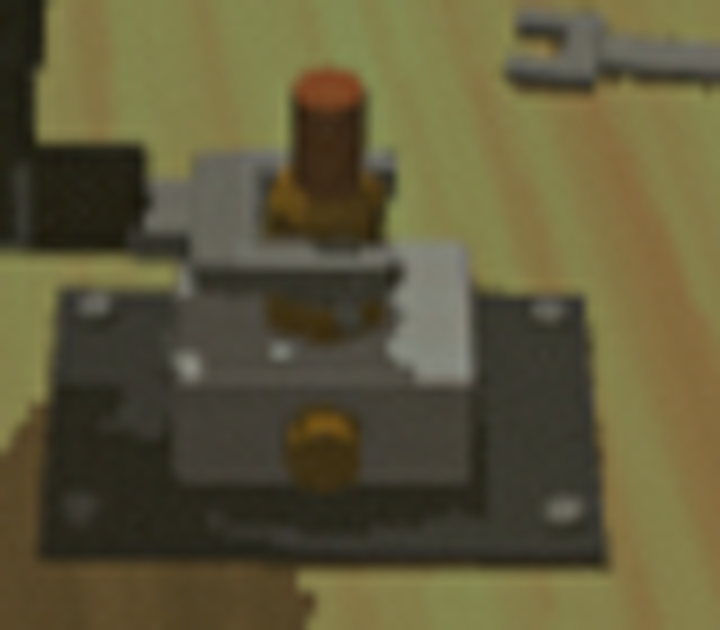

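```bash
cat >> h.py <<'E'
from scipy.optimize import least_squares
def hexfit(d,V,z,x0):
    P=np.array([onz(d,*v,z)[:2] for v in V])
    def res(x):
        out=[]
        for p in P:
            hv=[x[:2]+.01732*np.array([np.cos(x[2]+np.pi/6+k*np.pi/3),np.sin(x[2]+np.pi/6+k*np.pi/3)]) for k in range(6)]
            dd=[p-h for h in hv]; out+=list(min(dd,key=np.linalg.norm))
        return np.array(out)*1000
    s=least_squares(res,x0); print(s.x,s.cost,s.fun.round(1))
E
python3 - <<'E'
from h import *
d=cam("wrist")
V=[(230+a/4,b/4) for a,b in [(205,248),(255,425),(408,465),(525,345)]]
for t in (-1.7,-1.5,-1.3): hexfit(d,V,.086,[.568,.118,t])
s=cam("side")
C=np.array([.568,.1185])
for deg in (-75,-85,-95,-105):
    p=proj(s,[C[0]+.03*np.cos(np.radians(deg)),C[1]+.03*np.sin(np.radians(deg)),.064]); print(deg,(p-[290,170])*9)
E
```

```text
[ 0.56720441  0.11863523 -1.44824462] 0.7223529140047592 [-0.2 -0.5 -0.2 -0.5  0.4  0.2  0.   0.8]
[ 0.56720441  0.11863523 -1.44824468] 0.7223529140075695 [-0.2 -0.5 -0.2 -0.5  0.4  0.2  0.   0.8]
[ 0.56720441  0.11863523 -1.44824459] 0.7223529140046592 [-0.2 -0.5 -0.2 -0.5  0.4  0.2  0.   0.8]
-75 [369.0723464  314.87052396]
-85 [351.14638651 318.22102627]
-95 [332.43831562 319.59330666]
-105 [313.5506203 318.9401973]
```

Request:
{"name": "play_rows", "arguments": {
  "hand": [255, 255, 255, 255, 255],
  "linear": [
    [-6.5, 0, 0.2],
    [-13, 0, 0.9],
    [-19.4, 0, 2],
    [-25, 0, 3.4],
    [-25, 0, 3.4]
  ],
  "angular": [
    [0, 0.07, 0],
    [0, 0.14, 0],
    [0, 0.21, 0],
    [0, 0.27, 0],
    [0, 0.27, 0]
  ]
}}

```text
clock: 16.25
ee_pos: [0.4827, 0.1553, 0.1489]
tool_rot: [-0.987, 1.501, -1.505]
wrist_force: [1.3, -6.9, -4.1]
gripper_width: 0.0205
```

Run:
```python
from h import *
st()
s=r.sense();M=R.from_rotvec(s["tool_rot"]).as_matrix();print("C",s["ee_pos"]+.0933*M[:,2])
d=cam("wrist","w17");crop(d,230,0,410,150,4,"w17c");np.save("w17.npy",d,allow_pickle=True);d=cam("side");crop(d,290,170,370,240,9,"s17c")
```

```text
t 16.25 p [0.4827 0.1553 0.1489] psi -1.9791 down [ 0.002 -0.001 -1.   ] F [ 1.3 -6.9 -4.1] M [-1.08 -0.3   0.09] j [ 0.21  0.01  1.91 -0.    1.22  2.19] w 0.0205
C [0.568298   0.11825281 0.1490647 ]
```

View pics/w17c.png

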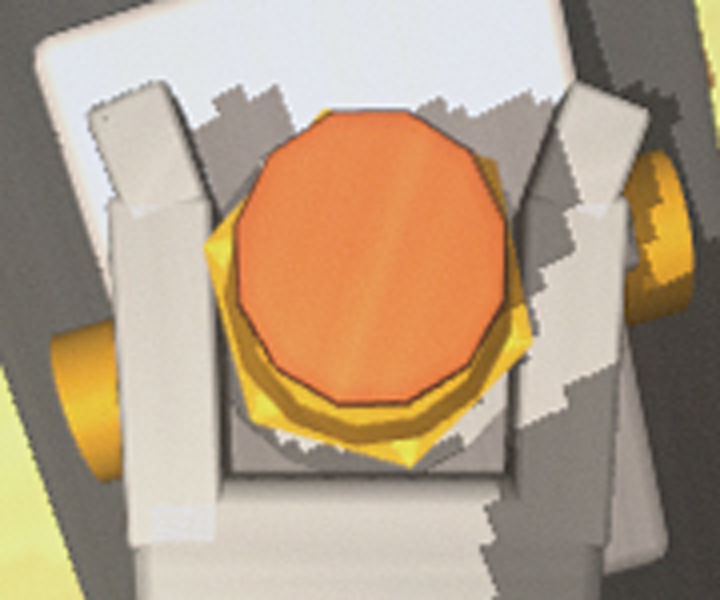

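View pics/s17c.png

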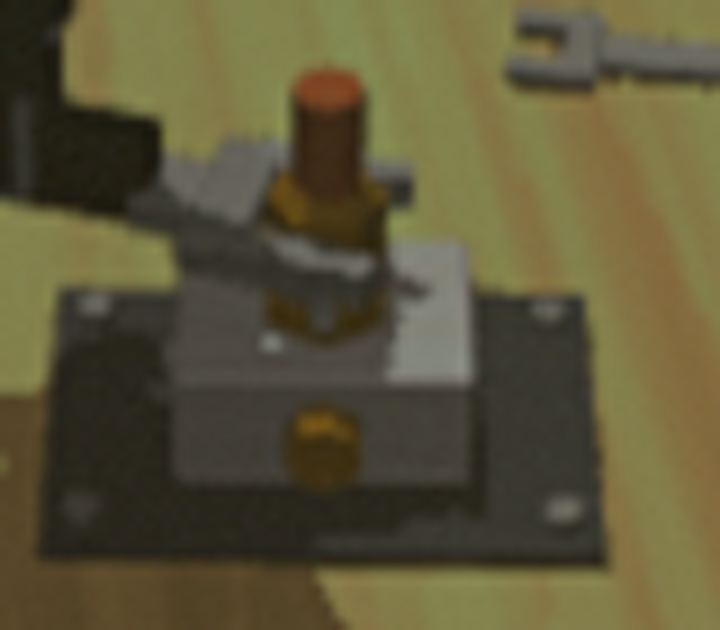

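Request:
{"name": "play_rows", "arguments": {
  "hand": [255, 255, 255, 255, 255],
  "linear": [
    [5.6, 0, 0.2],
    [11.2, 0, 0.7],
    [18.5, 0, 1.9],
    [24.9, 0, 3.4],
    [24.9, 0, 3.4]
  ],
  "angular": [
    [0, -0.06, 0],
    [0, -0.12, 0],
    [0, -0.2, 0],
    [0, -0.27, 0],
    [0, -0.27, 0]
  ]
}}

```text
clock: 16.85
ee_pos: [0.4759, 0.1309, 0.1491]
tool_rot: [-1.139, 1.307, -1.31]
wrist_force: [2.2, -0.5, -4.3]
gripper_width: 0.0208
```

Run:
```python
from h import *
st()
s=r.sense();M=R.from_rotvec(s["tool_rot"]).as_matrix();print("C",s["ee_pos"]+.0933*M[:,2])
d=cam("wrist","w18");crop(d,230,0,410,150,4,"w18c");np.save("w18.npy",d,allow_pickle=True);d=cam("side");crop(d,290,170,370,240,9,"s18c")
```

```text
t 16.85 p [0.4759 0.1309 0.1491] psi -1.7073 down [ 0.003  0.001 -1.   ] F [ 2.2 -0.5 -4.3] M [-0.14 -0.32 -0.08] j [ 0.16 -0.03  1.94  0.    1.22  1.87] w 0.0208
C [0.5682874  0.11818748 0.14930231]
```

View pics/w18c.png

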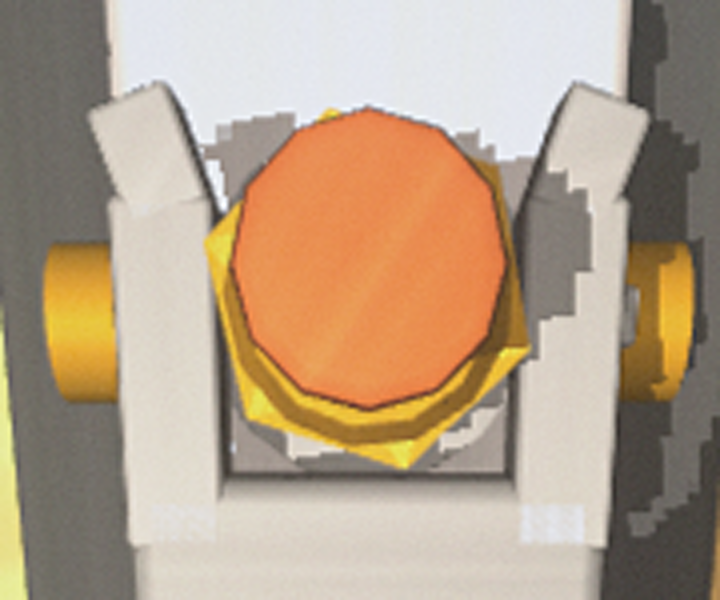

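View pics/s18c.png

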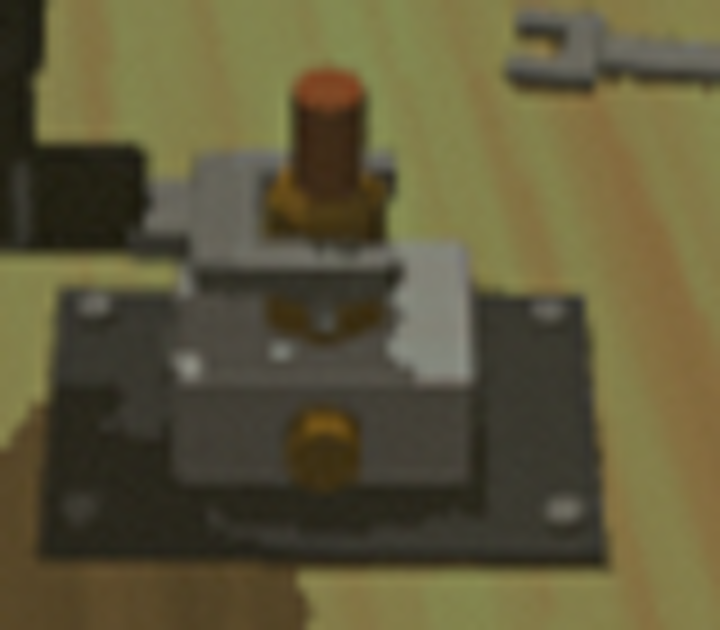

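Run:
```python
from h import *
f=lambda L:[(230+a/4,b/4) for a,b in L]
d=np.load("w17.npy",allow_pickle=True).item()
hexfit(d,f([(205,245),(255,425),(410,467),(532,342)]),.086,[.568,.118,-1.7])
d=np.load("w18.npy",allow_pickle=True).item()
hexfit(d,f([(205,241),(248,417),(405,468),(529,350)]),.086,[.568,.118,-1.5])
```

```text
[ 0.56710616  0.11846493 -1.7190994 ] 0.2367585487150748 [-0.1 -0.3 -0.3 -0.2  0.2  0.2  0.2  0.3]
[ 0.56725523  0.11840268 -1.48519106] 0.10285806742149056 [-0.2 -0.2  0.1 -0.2  0.1  0.1  0.   0.3]
```

Request:
{"name": "play_rows", "arguments": {
  "hand": [255, 255, 255],
  "linear": [
    [4.7, 0, 0.1],
    [9.3, 0, 0.5],
    [9.3, 0, 0.5]
  ],
  "angular": [
    [0, -0.05, 0],
    [0, -0.1, 0],
    [0, -0.1, 0]
  ]
}}

```text
clock: 17.25
ee_pos: [0.475, 0.1222, 0.149]
tool_rot: [-1.188, 1.237, -1.239]
wrist_force: [2.6, -1.5, -3.6]
gripper_width: 0.0208
```

Run:
```python
from h import *
st()
s=r.sense();M=R.from_rotvec(s["tool_rot"]).as_matrix();print("C",s["ee_pos"]+.0933*M[:,2])
d=cam("wrist","w19");crop(d,230,0,410,150,4,"w19c");np.save("w19.npy",d,allow_pickle=True)
```

```text
t 17.25 p [0.475  0.1222 0.149 ] psi -1.6107 down [ 0.002  0.    -1.   ] F [ 2.6 -1.5 -3.6] M [-0.25 -0.36 -0.18] j [ 0.15 -0.03  1.95 -0.    1.22  1.76] w 0.0208
C [0.56826442 0.11849129 0.14925556]
```

View pics/w19c.png

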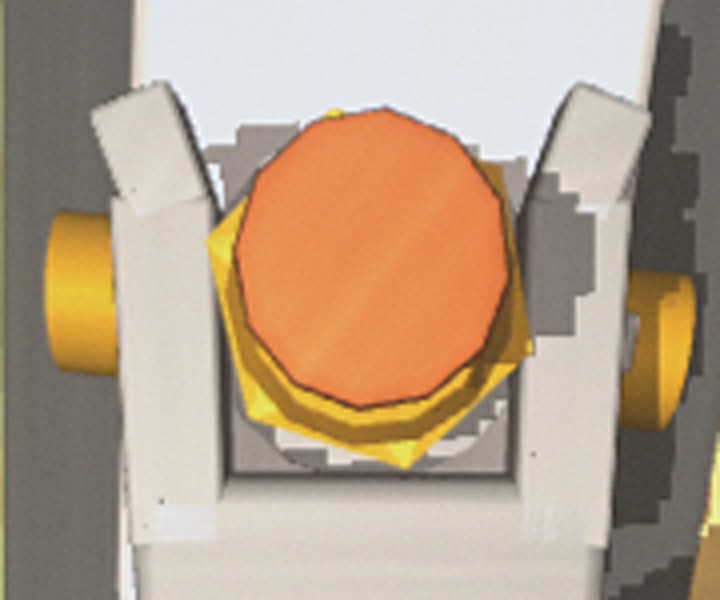

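Request:
{"name": "play_rows", "arguments": {
  "hand": [255, 255, 255, 255, 255],
  "linear": [
    [-7.5, 0, 0.3],
    [-14.9, 0, 1.2],
    [-22.2, 0, 2.7],
    [-29.3, 0, 4.7],
    [-32.4, 0, 5.8]
  ],
  "angular": [
    [0, 0.08, 0],
    [0, 0.16, 0],
    [0, 0.24, 0],
    [0, 0.32, 0],
    [0, 0.355, 0]
  ]
}}

```text
clock: 17.8
ee_pos: [0.4822, 0.1546, 0.1489]
tool_rot: [-0.992, 1.494, -1.499]
wrist_force: [3.4, -6.7, -3.8]
gripper_width: 0.0203
```

Run:
```python
from h import *
st()
s=r.sense();M=R.from_rotvec(s["tool_rot"]).as_matrix();print("C",s["ee_pos"]+.0933*M[:,2])
d=cam("wrist","w20");crop(d,230,0,410,150,4,"w20c");np.save("w20.npy",d,allow_pickle=True)
```

```text
t 17.8 p [0.4822 0.1546 0.1489] psi -1.97 down [ 0.002 -0.001 -1.   ] F [ 3.4 -6.7 -3.8] M [-1.24 -0.56  0.04] j [ 0.21  0.01  1.91 -0.    1.22  2.18] w 0.0203
C [0.56821159 0.11837982 0.14918455]
```

View pics/w20c.png

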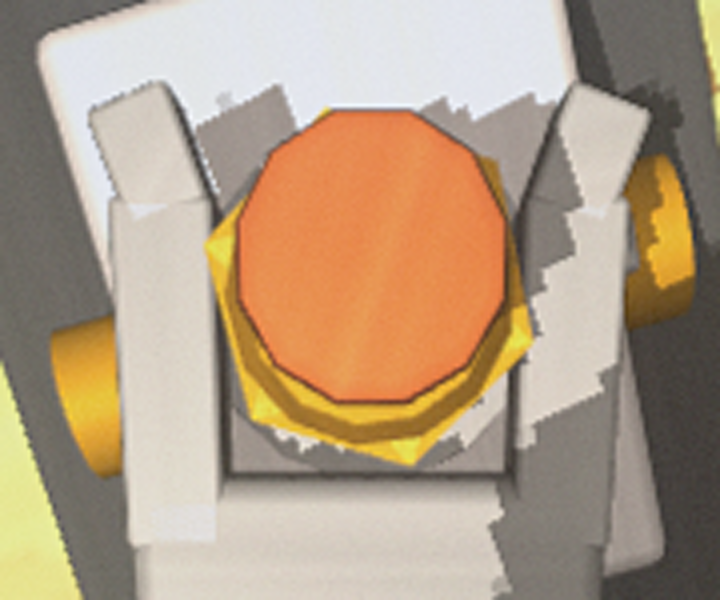

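Request:
{"name": "play_rows", "arguments": {
  "hand": [255, 255, 255, 255, 255],
  "linear": [
    [4.7, 0, 0.5],
    [9.3, 0, 1.2],
    [9.3, -2, 1.2],
    [9.3, -3, 1.2],
    [9.3, -1, 1.2]
  ],
  "angular": [
    [0, -0.05, 0],
    [0, -0.1, 0],
    [0, -0.1, 0],
    [0, -0.1, 0],
    [0, -0.1, 0]
  ]
}}

```text
clock: 18.35
ee_pos: [0.4793, 0.1457, 0.1497]
tool_rot: [-1.052, 1.424, -1.426]
wrist_force: [2.4, -3.3, -3.6]
gripper_width: 0.0207
```

Run:
```python
from h import *
st()
s=r.sense();M=R.from_rotvec(s["tool_rot"]).as_matrix();print("C",s["ee_pos"]+.0933*M[:,2], "Ftool",M.T@s["wrist_force"])
d=cam("wrist","w21");crop(d,230,0,410,150,4,"w21c");np.save("w21.npy",d,allow_pickle=True)
```

```text
t 18.35 p [0.4793 0.1457 0.1497] psi -1.8686 down [ 0.002  0.    -1.   ] F [ 2.4 -3.3 -3.6] M [-0.48 -0.3  -0.1 ] j [ 0.19 -0.01  1.92 -0.    1.22  2.06] w 0.0207
C [0.56853104 0.1183285  0.14987083] Ftool [2.46714462 3.62946922 3.21850464]
```

View pics/w21c.png

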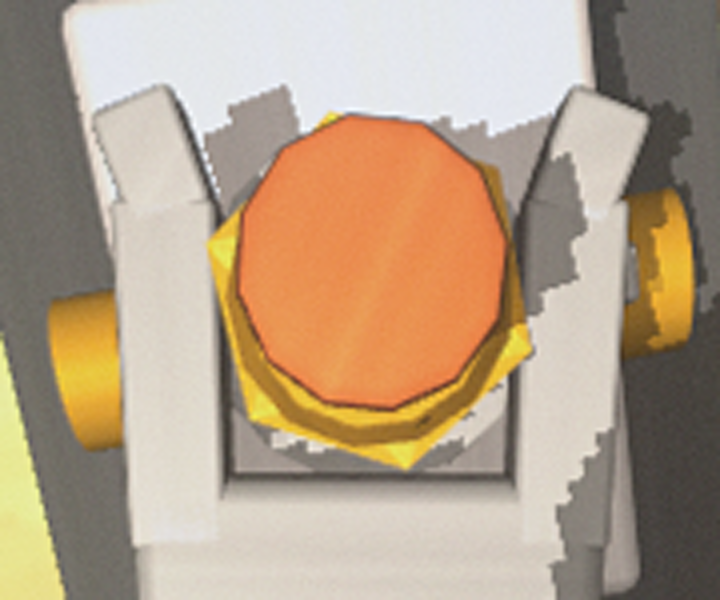

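Request:
{"name": "play_rows", "arguments": {
  "hand": [255, 255, 255, 255],
  "linear": [
    [-0.5, 0, 0],
    [-1, 0, -2],
    [-1, 0, -5],
    [-1, 0, -9]
  ],
  "angular": [
    [0, 0, 0],
    [0, 0, 0],
    [0, 0, 0],
    [0, 0, 0]
  ]
}}

```text
clock: 18.8
ee_pos: [0.4736, 0.148, 0.1512]
tool_rot: [-1.048, 1.418, -1.429]
wrist_force: [2.4, -7.7, -2.7]
gripper_width: 0.0205
```

Run:
```python
from h import *
st()
s=r.sense();M=R.from_rotvec(s["tool_rot"]).as_matrix();print("Ftool",M.T@s["wrist_force"])
d=cam("wrist","w22");crop(d,230,0,410,150,4,"w22c");np.save("w22.npy",d,allow_pickle=True)
```

```text
t 18.8 p [0.4736 0.148  0.1512] psi -1.8677 down [ 0.008 -0.002 -1.   ] F [ 2.4 -7.7 -2.7] M [-1.08  0.1  -0.55] j [ 0.2  -0.03  1.94 -0.    1.22  2.07] w 0.0205
Ftool [6.62786956 2.7457955  4.52005229]
```

View pics/w22c.png

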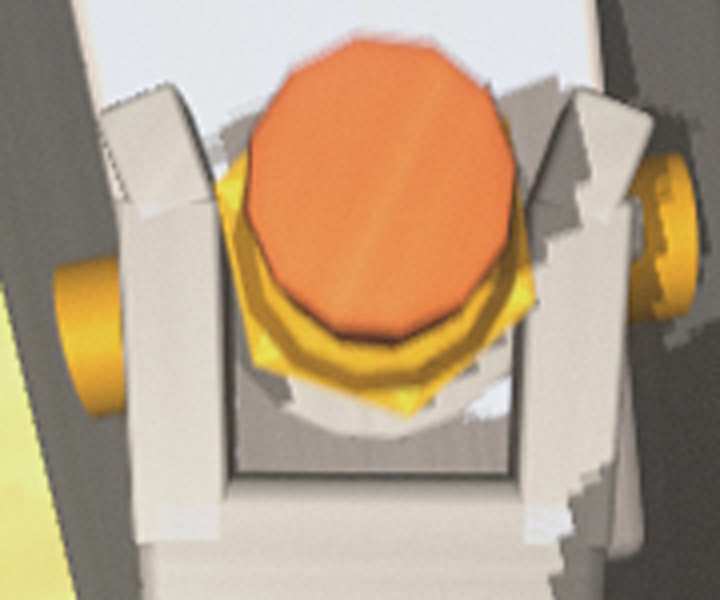

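Request:
{"name": "play_rows", "arguments": {
  "hand": [255, 255, 255, 255, 255],
  "linear": [
    [0, 0, -5],
    [0, 0, -10],
    [0, 0, -17],
    [0, 0, -25],
    [0, 0, -35]
  ],
  "angular": [
    [0, 0, 0],
    [0, 0, 0],
    [0, 0, 0],
    [0, 0, 0],
    [0, 0, 0]
  ]
}}

```text
clock: 19.35
ee_pos: [0.4369, 0.1597, 0.1498]
tool_rot: [-1.053, 1.422, -1.424]
wrist_force: [-0.1, 0.1, -2.6]
gripper_width: 0.0202
```

Run:
```python
from h import *
st()
s=r.sense();M=R.from_rotvec(s["tool_rot"]).as_matrix();print("Ftool",M.T@s["wrist_force"])
d=cam("wrist","w23");crop(d,230,0,410,150,4,"w23c");np.save("w23.npy",d,allow_pickle=True);d=cam("side");crop(d,290,170,370,240,9,"s23c")
```

```text
t 19.35 p [0.4369 0.1597 0.1498] psi -1.866 down [ 0.002  0.    -1.   ] F [-0.1  0.1 -2.6] M [ 0.   -0.   -0.01] j [ 0.24 -0.11  2.02 -0.    1.23  2.11] w 0.0202
Ftool [-0.05332455  2.58345288 -0.09669751]
```

View pics/w23.png

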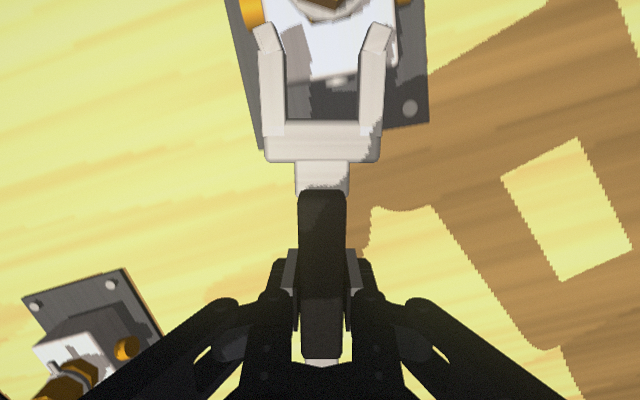

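View pics/s23c.png

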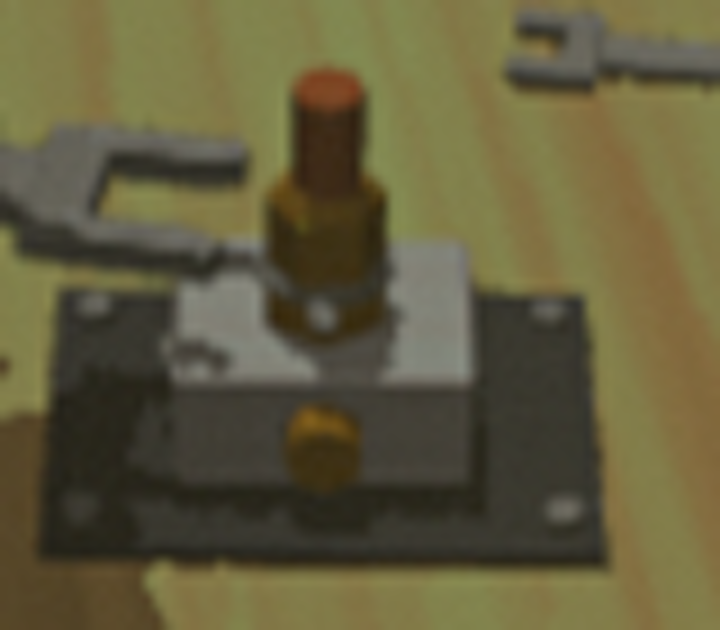

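Request:
{"name": "play_rows", "arguments": {
  "hand": [255, 255, 255, 255, 255],
  "linear": [
    [0, -10, -5],
    [0, -35, -5],
    [0, -60, -5],
    [0, -80, -5],
    [0, -80, -5]
  ],
  "angular": [
    [0, 0, 0],
    [0, 0, 0],
    [0, 0, 0],
    [0, 0, 0],
    [0, 0, 0]
  ]
}}

```text
clock: 19.95
ee_pos: [0.4346, 0.1612, 0.2341]
tool_rot: [-1.046, 1.418, -1.425]
wrist_force: [1.0, -0.1, -3.9]
gripper_width: 0.0207
```

Run:
```python
from h import *
st()
mv([.551,-.175,.23],-1.416)
```

```text
t 19.95 p [0.4346 0.1612 0.2341] psi -1.866 down [ 0.009  0.002 -1.   ] F [ 1.  -0.1 -3.9] M [ 0.02 -0.06 -0.01] j [ 0.24 -0.21  1.95 -0.    1.39  2.11] w 0.0207
lin [287.8, 4.5, 209.1] ang [-0.009, -0.45, -0.002]
```

Request:
{"name": "play_rows", "arguments": {
  "hand": [255, 255, 255, 255, 255],
  "linear": [
    [25, 0, 18],
    [55, 0, 40],
    [87, 0, 63],
    [120, 0, 87],
    [153, 0, 111]
  ],
  "angular": [
    [0, -0.05, 0],
    [0, -0.1, 0],
    [0, -0.15, 0],
    [0, -0.2, 0],
    [0, -0.25, 0]
  ]
}}

```text
clock: 20.45
ee_pos: [0.4942, -0.0194, 0.229]
tool_rot: [-1.188, 1.24, -1.241]
wrist_force: [0.6, 0.6, -3.3]
gripper_width: 0.0208
```

Run:
```python
from h import *
st()
mv([.551,-.175,.23],-1.416)
```

```text
t 20.45 p [ 0.4942 -0.0194  0.229 ] psi -1.6137 down [ 0.001  0.    -1.   ] F [ 0.6  0.6 -3.3] M [ 0.01 -0.1  -0.01] j [-0.14 -0.11  1.87  0.    1.38  1.47] w 0.0208
lin [153.0, -1.0, 63.4] ang [-0.001, -0.198, -0.0]
```

Request:
{"name": "play_rows", "arguments": {
  "hand": [255, 255, 255, 255, 255],
  "linear": [
    [34, 0, 14],
    [68, 0, 28],
    [102, 0, 42],
    [132, 0, 55],
    [153, 0, 63]
  ],
  "angular": [
    [0, -0.05, 0],
    [0, -0.1, 0],
    [0, -0.15, 0],
    [0, -0.19, 0],
    [0, -0.198, 0]
  ]
}}

```text
clock: 20.95
ee_pos: [0.5504, -0.1758, 0.2287]
tool_rot: [-1.277, 1.095, -1.096]
wrist_force: [0.1, 0.9, -4.1]
gripper_width: 0.0207
```

Request:
{"name": "play_rows", "arguments": {
  "hand": [255, 255, 255, 255, 255],
  "linear": [
    [0, 15, 0],
    [0, 50, 0],
    [0, 90, 0],
    [0, 120, 0],
    [0, 130, 0]
  ],
  "angular": [
    [0, 0, 0],
    [0, 0, 0],
    [0, 0, 0],
    [0, 0, 0],
    [0, 0, 0]
  ]
}}

```text
clock: 21.45
ee_pos: [0.547, -0.1716, 0.0943]
tool_rot: [-1.279, 1.102, -1.09]
wrist_force: [-0.8, 0.7, -4.2]
gripper_width: 0.0203
```

Request:
{"name": "play_rows", "arguments": {
  "hand": [255, 255],
  "linear": [
    [0, 0, 0],
    [0, 0, 0]
  ],
  "angular": [
    [0, 0, 0],
    [0, 0, 0]
  ]
}}

```text
clock: 21.65
ee_pos: [0.5514, -0.1736, 0.1012]
tool_rot: [-1.276, 1.093, -1.098]
wrist_force: [0.2, 0.3, -1.7]
gripper_width: 0.0207
```

Run:
```python
from h import *
st()
s=r.sense();mv([s["ee_pos"][0],s["ee_pos"][1],.081],-1.416)
cam("wrist","w24");t=cam("top","t24");crop(t,280,160,460,260,4.4,"t24c")
```

```text
t 21.65 p [ 0.5514 -0.1736  0.1012] psi -1.4177 down [ 0.003 -0.    -1.   ] F [ 0.2  0.3 -1.7] M [ 0.01 -0.03  0.05] j [-0.39  0.26  1.73  0.    1.15  1.02] w 0.0207
lin [-0.0, 20.2, -0.1] ang [-0.003, -0.002, 0.001]
```

View pics/w24.png

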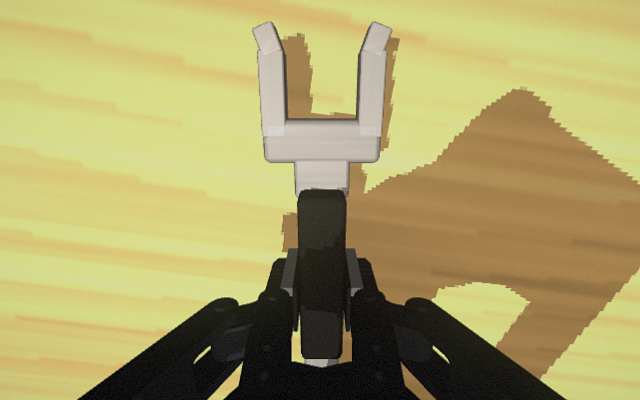

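View pics/t24c.png

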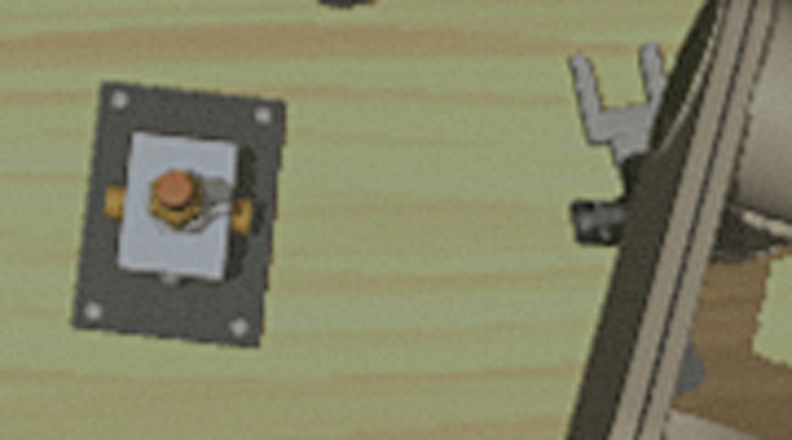

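Request:
{"name": "play_rows", "arguments": {
  "hand": [255, 255, 255, 255, 255],
  "linear": [
    [0, 7, 0],
    [0, 13, 0],
    [0, 17, 0],
    [0, 20, 0],
    [0, 20, 0]
  ],
  "angular": [
    [0, 0, 0],
    [0, 0, 0],
    [0, 0, 0],
    [0, 0, 0],
    [0, 0, 0]
  ]
}}

```text
clock: 22.25
ee_pos: [0.5506, -0.1737, 0.0801]
tool_rot: [-1.276, 1.095, -1.097]
wrist_force: [-2.6, 0.7, 0.2]
gripper_width: 0.021
```

Run:
```python
from h import *
st()
```

```text
t 22.25 p [ 0.5506 -0.1737  0.0801] psi -1.418 down [ 0.002  0.    -1.   ] F [-2.6  0.7  0.2] M [ 0.07 -0.02  0.05] j [-0.39  0.29  1.74  0.    1.11  1.02] w 0.021
```

Request:
{"name": "play_rows", "arguments": {
  "hand": [150, 60, 0, 0, 0],
  "linear": [
    [0, 0, 0],
    [0, 0, 0],
    [0, 0, 0],
    [0, 0, 0],
    [0, -20, 0]
  ],
  "angular": [
    [0, 0, 0],
    [0, 0, 0],
    [0, 0, 0],
    [0, 0, 0],
    [0, 0, 0]
  ]
}}

```text
clock: 22.75
ee_pos: [0.5487, -0.1729, 0.0974]
tool_rot: [-1.278, 1.099, -1.093]
wrist_force: [-0.1, 1.1, -0.6]
gripper_width: 0.0855
```

Request:
{"name": "play_rows", "arguments": {
  "hand": [0, 0, 0, 0, 0],
  "linear": [
    [0, -40, 0],
    [0, -80, 0],
    [0, -130, 0],
    [0, -170, 0],
    [0, -170, 0]
  ],
  "angular": [
    [0, 0, 0],
    [0, 0, 0],
    [0, 0, 0],
    [0, 0, 0],
    [0, 0, 0]
  ]
}}

```text
clock: 23.25
ee_pos: [0.5533, -0.1749, 0.2785]
tool_rot: [-1.272, 1.083, -1.106]
wrist_force: [1.5, -0.6, -0.2]
gripper_width: 0.0852
```

Run:
```python
from h import *
st()
mv([.566,.1185,.26],-1.2)
cam("wrist","w25")
```

```text
t 23.25 p [ 0.5533 -0.1749  0.2785] psi -1.4179 down [ 0.014 -0.005 -1.   ] F [ 1.5 -0.6 -0.2] M [-0.02 -0.02  0.  ] j [-0.39  0.08  1.59  0.    1.46  1.02] w 0.0852
lin [-288.1, 17.2, 57.0] ang [-0.012, -0.218, 0.008]
```

View pics/w25.png

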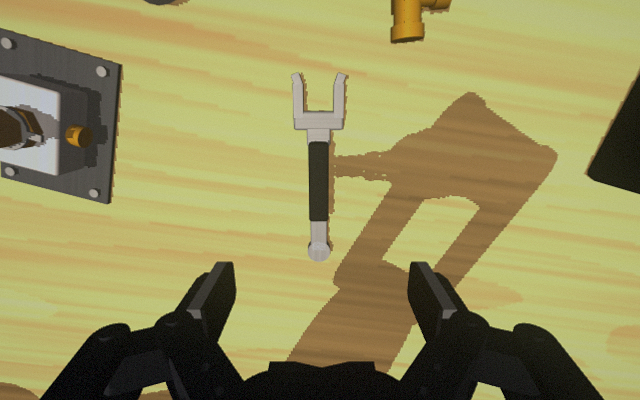

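Request:
{"name": "play_rows", "arguments": {
  "hand": [0, 0, 0, 0, 0],
  "linear": [
    [-45, 5, 9],
    [-95, 10, 19],
    [-145, 15, 29],
    [-190, 17, 38],
    [-240, 17, 48]
  ],
  "angular": [
    [0, 0, 0],
    [0, 0, 0],
    [0, 0, 0],
    [0, 0, 0],
    [0, 0, 0]
  ]
}}

```text
clock: 23.8
ee_pos: [0.56, 0.0716, 0.2508]
tool_rot: [-1.278, 1.097, -1.096]
wrist_force: [1.2, 0.2, 0.0]
gripper_width: 0.0854
```

Request:
{"name": "play_rows", "arguments": {
  "hand": [0, 0, 0, 0],
  "linear": [
    [-45, 0, 9],
    [-45, 0, 9],
    [-45, 0, 9],
    [-45, 0, 9]
  ],
  "angular": [
    [0, 0, 0],
    [0, 0, 0],
    [0, 0, 0],
    [0, 0, 0]
  ]
}}

```text
clock: 24.2
ee_pos: [0.5629, 0.1148, 0.252]
tool_rot: [-1.278, 1.096, -1.097]
wrist_force: [0.1, 0.5, 0.4]
gripper_width: 0.0851
```

Run:
```python
from h import *
st()
d=cam("wrist","w26");crop(d,260,140,380,260,6,"w26c");np.save("w26.npy",d,allow_pickle=True)
```

```text
t 24.2 p [0.5629 0.1148 0.252 ] psi -1.4184 down [ 0.    -0.001 -1.   ] F [0.1 0.5 0.4] M [ 0.05 -0.04  0.04] j [ 0.11  0.09  1.63 -0.    1.42  1.53] w 0.0851
```

View pics/w26c.png

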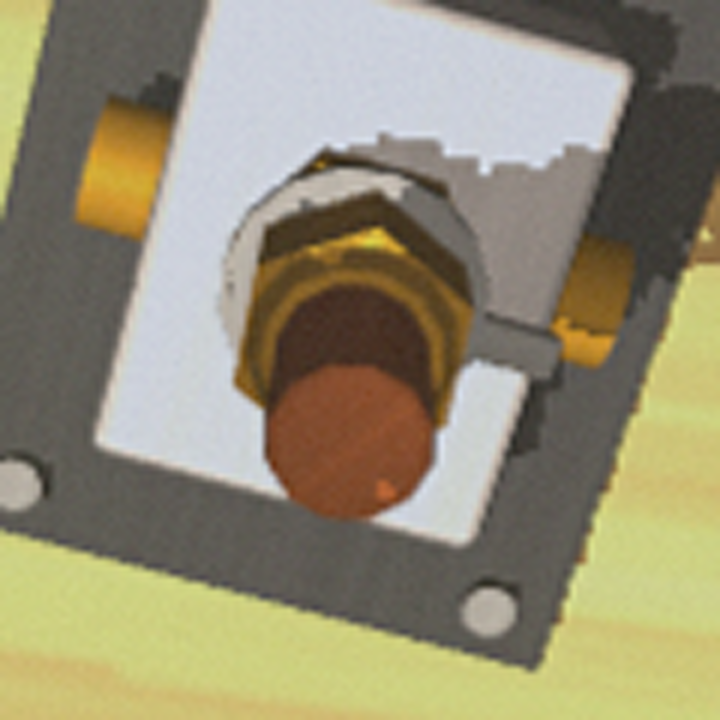

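Run:
```python
from h import *
C=np.array([.568,.1187])
d=np.load("w26.npy",allow_pickle=True).item()
f=lambda a,b:(260+a/6,140+b/6)
b=onz(d,*f(555,352),.062);print("tab",b,np.degrees(np.arctan2(b[1]-C[1],b[0]-C[0])),np.hypot(*(b[:2]-C)))
a=onz(d,*f(480,333),.064); b=onz(d,*f(560,350),.064);print("dir",np.degrees(np.arctan2(*(b-a)[1::-1])))
hexfit(d,[f(*v) for v in [(378,228),(470,308),(445,425),(260,270),(238,382)]],.086,[.568,.1187,-1.6])
d=np.load("w5.npy",allow_pickle=True).item()
b=onz(d,*f(580,357),.063);print("tab5",np.degrees(np.arctan2(b[1]-C[1],b[0]-C[0])),np.hypot(*(b[:2]-C)))
d0=cv2.imread("pics/top0.png");t=cam("top","t26")
w=np.hstack([cv2.resize(x[180:220,300:340],None,fx=9,fy=9,interpolation=cv2.INTER_CUBIC) for x in (d0,t["frame"][:,:,::-1])]);cv2.imwrite("pics/tc.png",w)
```

```text
tab [0.56331122 0.08697957 0.062     ] -98.40832655130173 0.03206509386501633
dir -93.81685775693714
[ 0.5674699   0.11796159 -1.61781832] 1.0401851914239955 [-0.3  0.1 -0.   0.7  0.1  0.4 -0.5 -0.6  0.6 -0.6]
tab5 -7.15057479868988 0.03294506547077956
```

View pics/tc.png

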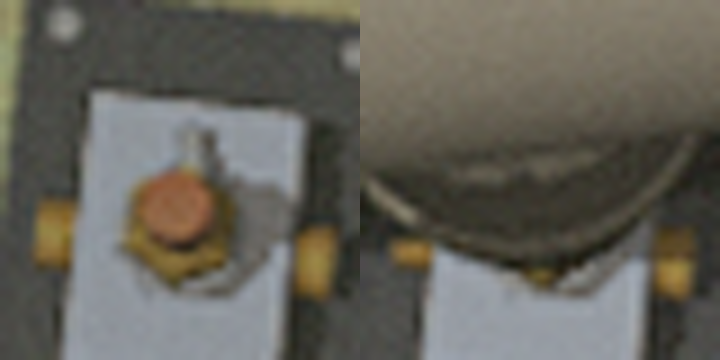

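```bash
python3 - <<'E'
from h import *
t=cam("top")
for C in ([.568,.1187],[.566,.1180]):
    b=onz(t,300+195/9,180+128/9,.064);print(b,np.degrees(np.arctan2(b[1]-C[1],b[0]-C[0])),np.hypot(*(b[:2]-C)))
s=cam("side")
C=[.568,.1187]
for deg in (10,0,-5,-10,-15,-20): print(deg,(proj(s,[C[0]+.031*np.cos(np.radians(deg)),C[1]+.031*np.sin(np.radians(deg)),.064])-[270,160])*3.7,(proj(s,[C[0]+.031*np.cos(np.radians(deg)),C[1]+.031*np.sin(np.radians(deg)),.064])-[250,120])*5)
E
python3 -c "
import cv2,numpy as np
a=cv2.imread('pics/side0.png')
cv2.imwrite('pics/sa.png',cv2.resize(a[180:215,300:350],None,fx=12,fy=12,interpolation=cv2.INTER_CUBIC))
b=cv2.imread('pics/s5c.png');cv2.imwrite('pics/sb.png',cv2.resize(b[300:475,250:500],None,fx=2.4,fy=2.4))"
```

```text
[0.59647964 0.11286883 0.064     ] -11.571309682656882 0.0290704696783721
[0.59647964 0.11286883 0.064     ] -9.555996411373547 0.03090852818188595
10 [250.98212835 133.57005316] [439.1650383  380.50007184]
0 [252.89216312 138.16870914] [441.74616637 386.71447181]
-5 [253.34723428 140.52577056] [442.3611274  389.89968994]
-10 [253.46112645 142.89786129] [442.51503574 393.10521796]
-15 [253.23108386 145.2669669 ] [442.20416738 396.30671203]
-20 [252.65697217 147.6148965 ] [441.42834077 399.47958987]
```

View pics/sa.png

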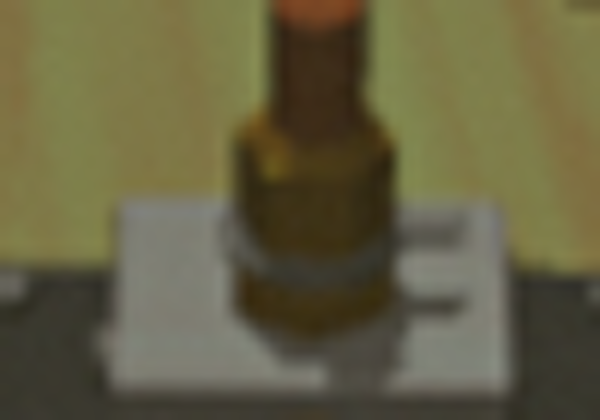

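View pics/sb.png

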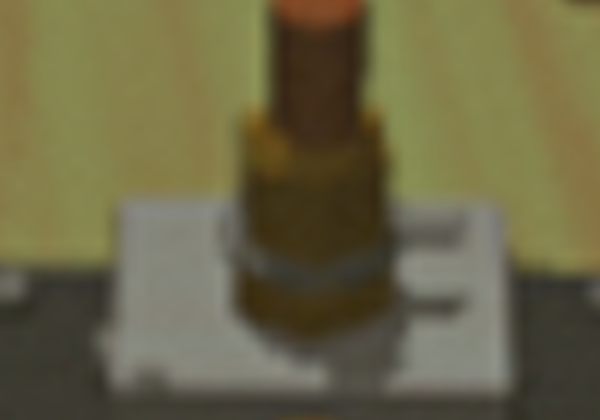

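Run:
```python
from h import *
print(r.hand_in()); st()
```

```text
the job is handed in; nothing more can be done
None
the job is handed in; nothing more can be done
```

The nut is tightened a quarter turn past finger-tight, the wrench is back flat on the bench, and the job is handed in. It took about 24 s of the 72 s, and handing in gave no verdict.

- **Finger-tightening:** I ran the nut down about 1.5 rad with the fingers. I stopped when the wrist torque reached 0.56 N m, just short of the 0.6 N m at which it turns on. The ring tab looked unmoved in the side camera before and after.
- **Quarter turn:** I swept the wrench clockwise until the nut and ring had turned about 90°.
- **Taking the wrench off:** When I first turned the wrench back, the nut jammed in the jaw and came back with it about 19° (0.33 rad). I tightened it to the same point again, took the load off, and slid the wrench straight out instead.
- **Laying it down:** The wrench lies flat and clear, within about 10 mm of where it started.

My last checks:

| Check | Measured | Allowed |
|---|---|---|
| Ring turned from its start | about 91° | 70–110° |
| Nut back from its tightest point | about 6° (0.1 rad, normal springback) | about 25° |
| Jaw to manifold axis | about 0.29 m | over 0.085 m |
| Highest wrist force I read | about 9 N | 120 N |

- **Disagreement:** two readings of the tab's final direction differed by 5° (-98° from its tip, -94° from its edge). Two readings of its starting direction (wrist and top cameras) differed by 2–4°. All of these keep the ring within 70–110°.
- **Not measured:** I estimated the nut's height above the ring from its angle. I saw no disturbance of the tin, elbow or small spanner, but did not measure their positions again.

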